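# Load the seal engraver and click its guard shut

## Task

Set the brass seal blank upright in the round nest of the engraver and let go of it. Then slide the clear guard shut with its orange tab until you feel the latch click and the guard stays shut by itself: push it slowly and evenly, against a light spring, no harder than it needs, and do not ram it. Leave the other things on the table where they are.

Things in the scene. Friction and masses are not known exactly. Their poses are not given: they have to be found in the camera images.
- engraver: White desktop seal engraver fixed to the table: base 200 x 400 mm, 60 mm high, grey bed. Origin at the centre of its underside; z up; its y axis is the direction in which the guard slides SHUT. A white head housing, 130 mm high, stands at y = +112 to +200 mm; the guard shuts towards it and latches inside it, unseen.
- nest (a point): Centre of the mouth of the nest, a round hole in the aluminium block (64 mm square, 14 mm high) on the engraver's bed, at engraver (0, +35, 74) mm. Hole 30 mm wide, 10 mm deep, chamfered; a blank standing in it has its centre 1 mm above this point. Open from above only while the guard is open.
- guard_tab (a point): Centre of the face to push (towards engraver +y) on the guard's orange tab. The tab is an upright plate across the guard, 100 mm wide (x), 12 mm thick (y), from 103 to 143 mm above the table; this point is at 125 mm. It moves with the guard.
- guard_window (a point): Centre of the top of the clear guard, 103 mm above the table (tab foot and edge strips: 107 mm); the guard is 194 mm wide (x) and 162 mm long (y), and the tab's pushed face lies 62 mm behind this point along y. The window cracks if pushed with more than 28 N.
- guard (a joint): Travel of the guard to engraver +y, in m: 0 open, growing as it shuts. Slides freely (2 N); in the last 38 mm an ejector spring grows to 7 N, the push peaks at 12 to 16 N, then drops (the click); 2 mm on is a rubber stop, 12 N per mm. It catches unseen anywhere from 0.135 to 0.165. Let go before the click, it springs back 38 mm; after it, it stays.
- blank_center (a point): Centre (half-way up) of the brass seal blank, a plain solid cylinder 24 mm across and 22 mm tall, about 85 g, standing on the table to the left of the engraver; z along its axis.
- ink_jar: Glass ink jar with black cap and blue label, 42 mm across, 45 mm tall, origin under its centre. Leave alone.
- ink_bottle: Small amber ink jar with paper label and black cap, 34 mm across, 55 mm tall, origin under its centre. Leave alone.
- stamp: Turned wooden stamp handle, 26 mm across, 68 mm tall, origin under its centre. Leave alone.
- brush_cup: Red cup of brushes, 72 mm across, 100 mm tall, brushes to 200 mm, origin under its centre. Leave alone.
- flower_bottle: Amber bottle with a flower, 60 mm across, flower to 220 mm, origin under its centre. Leave alone.
- marker: White and green marker pen lying on the table, 115 mm long, 15 mm thick, origin under its middle. Leave alone.
- nib_tin: Round low tin with copper-coloured side and paler lid, 64 mm across, 24 mm tall, origin under its centre. Leave alone.

How it is judged:
By the outcome, as a careful person would: the job done as asked, in the order asked, and still so for the second after the job is handed in, with the robot touching nothing.
It also fails if it takes over 66 s, if anything falls off the work surface, if the arm or the gripper's body presses on something with over 40 N, if the wrist force passes 120 N, or if a joint passes its speed limit or range.

## Robot

A 7-joint arm with a two-finger parallel gripper is mounted at the origin on the work surface. World frame = base frame: x ahead of the robot, y to its left, z up, the work surface at z = 0. Lengths are in m, angles in rad, forces in N, time in s.
With the tool pointing down it reaches from about 0.425 to 0.95 m from the base axis. Payload 4.7 kg.
Tool frame: the origin (TCP) lies at the very end of the fingers, on their centre line; the grasp point (between the pads) lies 19 mm behind it (manip.grip_depth is the distance from the TCP to the grasp point, in m); y points along the fingers, x is the direction in which the jaws open and shut, and the axes are right-handed (so a half turn about y gives the same grasp; the last joint's range is limited). The gripper opens to 87 mm and grips with 3 to 60 N. Pads are 19 mm wide; open, the fingers measure 117 mm over their backs; the gripper's body (75 mm by 190 mm) begins 51 mm behind the grasp point.
Start: joints at [1.152, 0.469, -0.049, 1.532, 0.024, 1.141, -0.082], TCP at [0.257, -0.624, 0.184] pointing down, gripper open.
Joint ranges: [-2.59, 2.59], [-0.33, 1.99], [-1.39, 1.29], [0.1, 2.45], [-1.04, 4.18], [0.21, 1.99], [-2.66, 2.66]. Speed limits (rad/s): [2.57, 2.57, 3.14, 3.14, 3.14, 3.14, 3.14].

## Interface

Orientations are given as a unit quaternion [x, y, z, w].
In Python, from rig import manip, viewer gives the robot as it stands.
- The arm moves only by the shell command python3 -m inch 'ROWS' [FORCE]. ROWS is JSON, a list of rows, each a list of 3 entries, a list of its own where there are three numbers: the closure, from 0 (fully open) to 1 (shut), then the shift along the tool's x, y, z in mm, then the turn, a rotation vector about the tool's x, y, z in rad. A call has 1 to 8 rows; each row shifts and turns the commanded pose from where the row before left it, along the tool's axes as they then stand; what a row does not reach is not made up. A row lasts 1/10 s, in which the tool goes at most 50 mm and 8.59 degrees, less where a joint would pass 70% of its speed; a pose out of reach is approached as far as the arm can. A call with a gripper value outside its range is refused whole. The fingers move at their own pace and stop on an object; FORCE is the grip in N (left out, the last holds). Time passes only in rows, so rows that do not move let the fingers close. It gives the time, the measured TCP pose, the force and the opening at its end, in the units of the state.
- manip.get_obs(): the state, without advancing time (a new reading comes with each control period).
- viewer.camera(name): name is "side" or "top"; returns a dict with "frame" (400x640x3 uint8, red, green, blue), "z_map" (400x640 float32, m along the optical axis (not along the pixel's ray), 0 where there is no reading), "K" (3x3 intrinsics, pixels), "rvec" (rotation vector, rad) and "tvec" (3), from world to camera coordinates, as OpenCV has them. Camera axes: x right, y down, z forward; pixel columns grow to the right and rows downward; lengths in m; the calibration is good to about 2 mm. A picture is of the moment at which its call begins.
- manip.finish_job(): hands the job in, once; it reports no verdict.
Trained networks look in the newest picture that a camera, given by its name, has taken for a name from the list of things; names that differ only in an ending like _2 or _b are one class to them, and where a whole thing is asked for, a point or a joint stands for the part that bears it (a point fixed in the world has none). Each returns a list of dicts, best first, with "confidence" (0 to 1); they miss things now and then, are a little off and sometimes report something else, mostly with a low value. They report only what shows in the picture. A call takes as long as a camera call.
- viewer.regions_of(name, camera): "mask" (400x640 bool, what is visible of it) and "box" ([centre column, centre row, width, height] in pixels, round what is visible of it).
- viewer.place_of(name, camera): "point" ([column, row] in pixels: a listed point, or the origin of a listed thing).
The state is a dict: "time_s": time; "qpos": joint angles; "joint_vel": joint speeds; "tau": joint torques, N m; "ee_pos": TCP position; "tcp_rot": TCP orientation; "contact_force": force on the tool from outside, world axes, zero at the start; "ft_torque": the same for the moment, N m; "opening": opening from 0.0 (shut) to 1.0 (fully open).
Only numpy, scipy, OpenCV 4.12 (cv2) and the standard library are available. Lean on these libraries where they do the work, as an engineer would, in place of code of your own. Each camera call takes 0.05 s, during which the arm holds its last target. There are 200 camera calls.

## Working session

There is one attempt and no reset: what is moved stays moved. The work goes in short steps, Python scripts to look and compute and a shell command to move; the robot and the scene stay as the last step left them, time stands still between calls to the robot, and variables do not carry over. Pictures are saved under pics/ and viewed, about 8 in all and at most 12, crops included, and the job is handed in when it is done.

```bash
mkdir -p pics
cat > h.py <<'E'
import numpy as np, cv2
from scipy.spatial.transform import Rotation as R
from rig import manip, viewer
def ray(c,px):
    Rm=cv2.Rodrigues(np.array(c["rvec"],float))[0]; t=np.array(c["tvec"],float).ravel()
    d=Rm.T@np.linalg.inv(c["K"])@np.array([px[0],px[1],1.]); return -Rm.T@t,d
def at_z(c,px,z):
    o,d=ray(c,px); return o+d*(z-o[2])/d[2]
def cloud(c,mask):
    v,u=np.nonzero(mask&(c["z_map"]>0)); z=c["z_map"][v,u]
    o,_=ray(c,(0,0)); Rm=cv2.Rodrigues(np.array(c["rvec"],float))[0]
    P=(np.linalg.inv(c["K"])@np.vstack([u,v,np.ones_like(u)]))*z
    return (Rm.T@P).T+o
def save(c,n): cv2.imwrite("pics/"+n+".png",c["frame"][:,:,::-1])
def to_tool(dw):
    return R.from_quat(manip.get_obs()["tcp_rot"]).inv().apply(dw)*1000
E
python3 - <<'E'
from h import *
np.set_printoptions(precision=4,suppress=True)
o=manip.get_obs();print(o["time_s"],o["ee_pos"],R.from_quat(o["tcp_rot"]).as_matrix(),o["contact_force"],o["opening"])
ims=[]
for n in("top","side"):
    c=viewer.camera(n);ims.append(c["frame"]);print(n,"cam at",ray(c,(0,0))[0])
    for name,z in(("nest",.074),("guard_tab",.125),("guard_window",.103),("blank_center",.011),("engraver",0.)):
        for r in viewer.place_of(name,n)[:2]: print(name,r["confidence"],r["point"],at_z(c,r["point"],z))
    for r in viewer.regions_of("blank_center",n)[:2]:
        P=cloud(c,r["mask"]);print("blank cloud",r["confidence"],r["box"],np.percentile(P,[2,50,98],axis=0) if len(P) else 0)
    for name in("ink_jar","ink_bottle","stamp","brush_cup","flower_bottle","marker","nib_tin"):
        for r in viewer.place_of(name,n)[:1]: print(name,r["confidence"],at_z(c,r["point"],0))
    save(c,n+"0")
E
```

```text
0.0 [ 0.2562 -0.6237  0.1834] [[ 0.3801 -0.0008  0.925 ]
 [-0.925   0.0018  0.3801]
 [-0.0019 -1.     -0.0001]] [ 0.4939  0.0372 -0.584 ] 1.0005172041861958
top cam at [ 0.3862 -0.0179  1.7426]
nest 0.71 [326.5, 197.9] [ 0.5454 -0.0243  0.074 ]
guard_tab 0.97 [376.2, 183.4] [ 0.5909 -0.1924  0.125 ]
guard_window 0.89 [362.2, 187.2] [ 0.5802 -0.1466  0.103 ]
blank_center 0.56 [209.1, 225.5] [0.4494 0.3969 0.011 ]
engraver 0.63 [336.1, 194.6] [ 0.5647 -0.0595  0.    ]
engraver 0.2 [231.5, 207.0] [0.5173 0.3201 0.    ]
blank cloud 0.62 [335.7, 196.2, 121.4, 81.5] [[ 0.4318 -0.2479  0.0528]
 [ 0.5461 -0.0578  0.1017]
 [ 0.6615  0.1275  0.1378]]
ink_jar 0.64 [0.4307 0.3141 0.    ]
ink_bottle 0.66 [0.5268 0.3247 0.    ]
stamp 0.59 [ 0.4966 -0.4705  0.    ]
brush_cup 0.8 [0.7065 0.2311 0.    ]
flower_bottle 0.75 [0.6886 0.3651 0.    ]
marker 0.5 [ 0.3484 -0.4498  0.    ]
nib_tin 0.69 [ 0.5905 -0.4594  0.    ]
side cam at [0.4752 0.6603 0.9504]
nest 0.84 [314.8, 216.7] [ 0.5495 -0.0308  0.074 ]
guard_tab 0.77 [306.7, 158.6] [ 0.5949 -0.2047  0.125 ]
guard_tab 0.41 [313.2, 223.8] [0.5465 0.033  0.125 ]
guard_window 0.79 [312.1, 179.4] [ 0.5711 -0.1435  0.103 ]
engraver 0.87 [317.6, 225.1] [ 0.5438 -0.0588  0.    ]
ink_jar 0.76 [0.4261 0.3147 0.    ]
ink_bottle 0.86 [0.5107 0.3221 0.    ]
stamp 0.67 [ 0.4925 -0.457   0.    ]
brush_cup 0.66 [0.7059 0.2265 0.    ]
flower_bottle 0.85 [0.6724 0.3698 0.    ]
marker 0.59 [ 0.3474 -0.4451  0.    ]
nib_tin 0.8 [ 0.5807 -0.4606  0.    ]
```

View pics/top0.png

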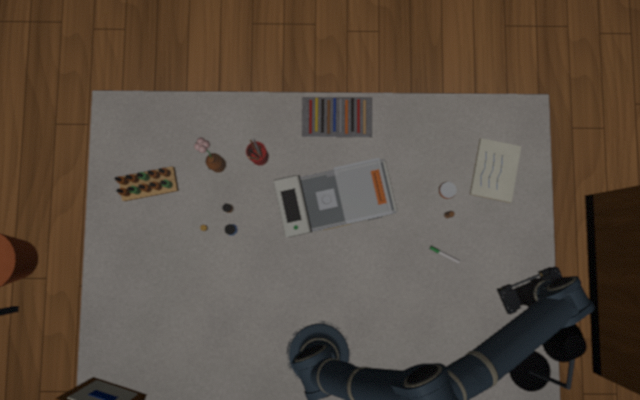

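View pics/side0.png

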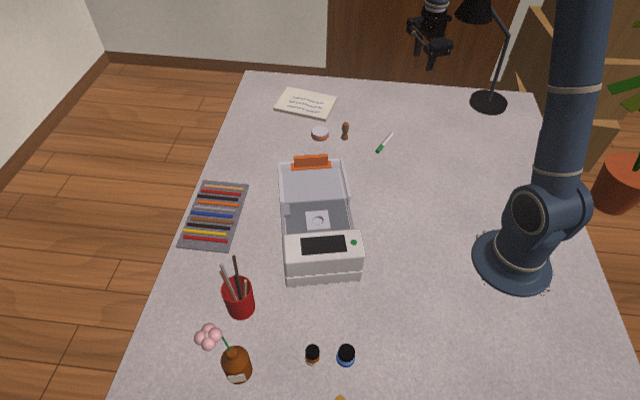

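The top view shows the blank as a yellow dot near (204,227), the nest near (327,198), and the orange tab near (378,187). In the side view the blank is cut off by the bottom edge at (340,398), the nest is at (317,220), and the tab is at (311,162). The network's blank point is about 5 px off, so I'll refine it by colour and measure the yaw.

Run:
```python
from h import *
np.set_printoptions(precision=4,suppress=True)
for n in("top","side"):
    c=viewer.camera(n);hsv=cv2.cvtColor(c["frame"],cv2.COLOR_RGB2HSV)
    u0,v0,u1,v1=(196,218,215,236) if n=="top" else (325,390,355,400)
    m=np.zeros((400,640),bool);m[v0:v1,u0:u1]=True
    b=m&(hsv[...,1]>90)
    v,u=np.nonzero(b);print(n,"blank px",u.mean(),v.mean(),u.min(),u.max(),v.min(),v.max(),len(u),at_z(c,(u.mean(),v.mean()),.016))
    P=cloud(c,b);print(" cloud",P.mean(0),P.max(0))
    r=[360,160,400,215] if n=="top" else [280,145,345,180]
    m=np.zeros((400,640),bool);m[r[1]:r[3],r[0]:r[2]]=True
    b=m&(hsv[...,0]<20)&(hsv[...,1]>150);P=cloud(c,b);P=P[(P[:,2]>.103)&(P[:,2]<.15)]
    rc=cv2.minAreaRect((P[:,:2]*1000).astype(np.float32));print(" tab",len(P),rc,P[:,2].max(),np.median(P[:,2]))
    g=viewer.regions_of("engraver",n)
    if g:
        P=cloud(c,g[0]["mask"]);H=P[(P[:,1]>0.01)&(P[:,2]>.12)&(P[:,2]<.14)]
        print(" head",len(H),cv2.minAreaRect((H[:,:2]*1000).astype(np.float32)),np.median(H[:,2]))
        P=P[P[:,2]>.045];print(" all",cv2.minAreaRect((P[:,:2]*1000).astype(np.float32)),P[:,2].max())
    x,y=(326,198) if n=="top" else (317,220)
    cv2.imwrite(f"pics/n_{n}.png",cv2.resize(c["frame"][y-30:y+30,x-40:x+40,::-1],None,fx=8 if n=="side" else 8,fy=8,interpolation=cv2.INTER_CUBIC))
a=[cv2.imread(f"pics/n_{n}.png")[:, :] for n in("top","side")]
cv2.imwrite("pics/nest.png",cv2.resize(np.vstack(a),(400,600)))
```

```text
top blank px 203.35714285714286 227.46428571428572 201 206 225 230 28 [0.442 0.416 0.016]
 cloud [0.4418 0.4143 0.0229] [0.4508 0.4239 0.0286]
 tab 180 ((582.6390380859375, -198.5021514892578), (111.0334701538086, 19.32441520690918), 15.238872528076172) 0.148834504394874 0.13661563757514317
 head 1482 ((514.544189453125, 92.82206726074219), (199.49273681640625, 87.98717498779297), 12.928765296936035) 0.12993409509863918
 all ((549.7827758789062, -59.145355224609375), (201.0895233154297, 400.219970703125), 12.832510948181152) 0.1509924449407336
side blank px 339.51428571428573 397.62857142857143 335 344 395 399 35 [0.4426 0.4098 0.016 ]
 cloud [0.4427 0.411  0.0199] [0.4523 0.4152 0.0234]
 tab 462 ((583.2664794921875, -199.61605834960938), (115.85910034179688, 27.854694366455078), 12.887397766113281) 0.14490200541147125 0.12350447573345191
 head 2425 ((514.9105834960938, 97.66573333740234), (199.65858459472656, 89.85148620605469), 12.430727005004883) 0.12910879766076833
 all ((547.1856689453125, -41.85633850097656), (199.31578063964844, 377.7021484375), 12.967344284057617) 0.14490200541147125
```

View pics/nest.png

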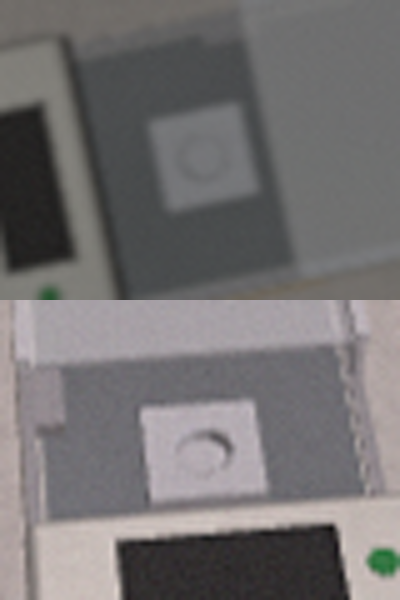

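Yaw is 12.9°, and four estimates put the nest at about (0.542,-0.025). The blank is at about (0.4425,0.413). Next I'll rise and turn the jaw axis to engraver x.

```bash
python3 -m inch '[[0,[0,-20,0],[0,-0.14,0]],[0,[0,-20,0],[0,-0.14,0]],[0,[0,-20,0],[0,-0.14,0]],[0,[0,-20,0],[0,-0.14,0]],[0,[0,-20,0],[0,-0.14,0]],[0,[0,-20,0],[0,-0.14,0]],[0,[0,-20,0],[0,-0.14,0]],[0,[0,-20,0],[0,-0.14,0]]]' 20
python3 -m inch '[[0,[0,0,0],[0,-0.14,0]],[0,[0,0,0],[0,-0.14,0]],[0,[0,0,0],[0,0,0]]]'
cat >> h.py <<'E'
def go(p):
    o=manip.get_obs(); q=R.from_quat(o["tcp_rot"]); m=q.as_matrix()
    print("t",o["time_s"],"ee",np.round(o["ee_pos"],4),"jaw yaw",np.degrees(np.arctan2(m[1,0],m[0,0])).round(2),"ydir",m[:,1].round(4),"F",np.round(o["contact_force"],1),"op",round(o["opening"],3),"q",np.round(o["qpos"],2))
    for t in p: print(" to",t,"tool mm",q.inv().apply(np.array(t)-o["ee_pos"]).round(4)*1000)
E
python3 -c "
from h import *
go([(.48,-.3,.34),(.48,.0,.34),(.4425,.413,.2)])"
```

```text
time_s: 2.4
ee_pos: [0.2565, -0.6243, 0.3453]
tcp_rot: [0.707, -0.02, 0.02, -0.707]
contact_force: [0.3, 0.2, -0.2]
opening: 0.999
time_s: 2.7
ee_pos: [0.2564, -0.6244, 0.3445]
tcp_rot: [0.703, 0.077, -0.077, -0.703]
contact_force: [-0.1, 0.1, 0.0]
opening: 1.002
t 2.7 ee [ 0.2564 -0.6244  0.3445] jaw yaw 12.53 ydir [ 3.e-04 -1.e-04 -1.e+00] F [-0.1  0.1  0. ] op 1.002 q [ 1.33  0.41 -0.32  1.28  0.13  1.47  1.24]
 to (0.48, -0.3, 0.34) tool mm [288.6   4.6 268.2]
 to (0.48, 0.0, 0.34) tool mm [353.7   4.6 561. ]
 to (0.4425, 0.413, 0.2) tool mm [406.6 144.5 972.4]
```

```bash
python3 -m inch '[[0,[35,0,33],[0,0,0]],[0,[35,0,33],[0,0,0]],[0,[35,0,33],[0,0,0]],[0,[35,0,33],[0,0,0]],[0,[35,0,33],[0,0,0]],[0,[35,0,33],[0,0,0]],[0,[35,0,33],[0,0,0]],[0,[35,0,33],[0,0,0]]]'
python3 -m inch '[[0,[8,0,42],[0,0,0]],[0,[8,0,42],[0,0,0]],[0,[8,0,42],[0,0,0]],[0,[8,0,42],[0,0,0]],[0,[8,0,42],[0,0,0]],[0,[8,0,42],[0,0,0]],[0,[8,0,42],[0,0,0]],[0,[0,0,0],[0,0,0]]]'
python3 -c "
from h import *
go([(.4425,.413,.15)])"
```

```text
time_s: 3.5
ee_pos: [0.4732, -0.3041, 0.3446]
tcp_rot: [0.703, 0.076, -0.076, -0.703]
contact_force: [0.1, -0.4, -0.7]
opening: 1.003
time_s: 4.3
ee_pos: [0.4626, 0.0004, 0.3452]
tcp_rot: [-0.702, -0.081, 0.08, 0.703]
contact_force: [-0.2, -0.3, 0.1]
opening: 1.005
t 4.3 ee [4.626e-01 4.000e-04 3.452e-01] jaw yaw 13.01 ydir [ 0.0016  0.0014 -1.    ] F [-0.2 -0.3  0.1] op 1.005 q [ 0.63  0.05 -0.73  1.74  0.03  1.37  0.11]
 to (0.4425, 0.413, 0.15) tool mm [ 73.  195.8 406.3]
```

```bash
python3 -m inch '[[0,[7,5,40],[0,0,0]],[0,[7,5,40],[0,0,0]],[0,[7,5,40],[0,0,0]],[0,[7,5,40],[0,0,0]],[0,[7,10,40],[0,0,0]],[0,[7,15,40],[0,0,0]],[0,[7,20,40],[0,0,0]],[0,[7,20,40],[0,0,0]]]'
python3 -m inch '[[0,[7,25,40],[0,0,0]],[0,[7,30,40],[0,0,0]],[0,[3,30,6],[0,0,0]],[0,[0,30,0],[0,0,0]],[0,[0,0,0],[0,0,0]],[0,[0,0,0],[0,0,0]]]'
python3 - <<'E'
from h import *
go([(.4425,.413,.08),(.4425,.413,.012)])
c=viewer.camera("top");s=viewer.camera("side")
a=cv2.resize(c["frame"][195:260,160:250],(720,520),interpolation=cv2.INTER_CUBIC)
cv2.imwrite("pics/g1.png",a[...,::-1])
E
```

```text
time_s: 5.1
ee_pos: [0.4491, 0.3185, 0.2586]
tcp_rot: [0.703, 0.076, -0.075, -0.703]
contact_force: [0.2, -0.2, 0.8]
opening: 1.001
time_s: 5.7
ee_pos: [0.4469, 0.4046, 0.1448]
tcp_rot: [0.703, 0.076, -0.077, -0.703]
contact_force: [-0.4, 0.0, 0.8]
opening: 1.001
t 5.7 ee [0.4469 0.4046 0.1448] jaw yaw 12.41 ydir [-3.e-04 -6.e-04 -1.e+00] F [-0.4  0.   0.8] op 1.001 q [-0.19  0.53 -0.86  1.72  0.45  1.1  -0.97]
 to (0.4425, 0.413, 0.08) tool mm [-2.5 64.8  9.2]
 to (0.4425, 0.413, 0.012) tool mm [ -2.4 132.8   9.2]
```

View pics/g1.png

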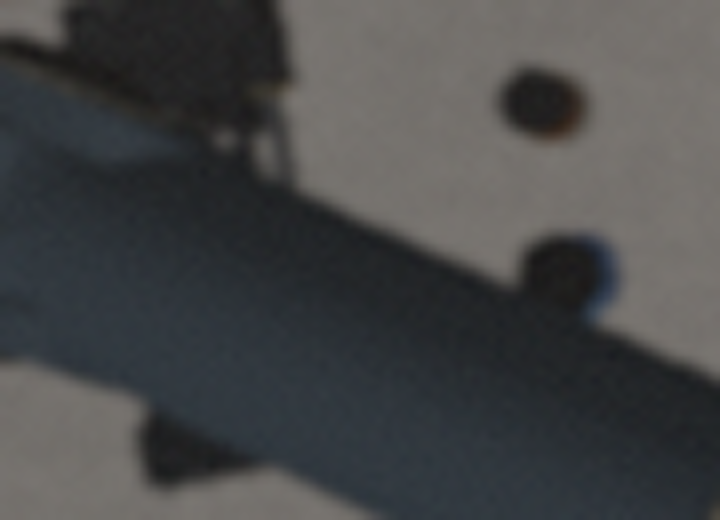

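The top picture shows the arm hiding the blank; both jars are clear of it. The measured position is good enough for the 87 mm jaw opening, so I'll descend.

```bash
python3 -m inch '[[0.3,[-1,20,3],[0,0,0]],[0.3,[-1,20,3],[0,0,0]],[0.3,[0,25,3],[0,0,0]],[0.3,[0,25,0],[0,0,0]],[0.3,[0,20,0],[0,0,0]],[0.3,[0,0,0],[0,0,0]],[0.3,[0,0,0],[0,0,0]]]' 20
python3 -c "
from h import *
go([(.4425,.413,.012)])"
```

```text
time_s: 6.5
ee_pos: [0.4435, 0.4141, 0.0364]
tcp_rot: [-0.702, -0.078, 0.076, 0.703]
contact_force: [0.8, 0.1, 0.1]
opening: 0.701
t 6.5 ee [0.4435 0.4141 0.0364] jaw yaw 12.48 ydir [ 0.0018  0.0017 -1.    ] F [0.8 0.1 0.1] op 0.701 q [-0.27  0.65 -0.78  1.8   0.57  0.92 -1.08]
 to (0.4425, 0.413, 0.012) tool mm [-1.3 24.4 -0.9]
```

```bash
python3 -m inch '[[0.3,[-1,12,-1],[0,0,0]],[0.3,[0,12,0],[0,0,0]],[0.3,[0,0,0],[0,0,0]],[0.3,[0,0,0],[0,0,0]]]'
python3 -m inch '[[0.6,[0,0,0],[0,0,0]],[0.8,[0,0,0],[0,0,0]],[0.9,[0,0,0],[0,0,0]],[1,[0,0,0],[0,0,0]],[1,[0,0,0],[0,0,0]],[1,[0,0,0],[0,0,0]]]' 20
python3 -c "
from h import *
go([(.4425,.413,.012)])"
```

```text
time_s: 6.9
ee_pos: [0.4416, 0.412, 0.0104]
tcp_rot: [0.703, 0.077, -0.077, -0.703]
contact_force: [-0.0, -0.1, -0.1]
opening: 0.698
time_s: 7.5
ee_pos: [0.4417, 0.4122, 0.0108]
tcp_rot: [0.703, 0.077, -0.077, -0.703]
contact_force: [0.2, 0.9, -0.1]
opening: 0.24
t 7.5 ee [0.4417 0.4122 0.0108] jaw yaw 12.55 ydir [ 2.e-04 -1.e-04 -1.e+00] F [ 0.2  0.9 -0.1] op 0.24 q [-0.28  0.68 -0.76  1.82  0.6   0.88 -1.1 ]
 to (0.4425, 0.413, 0.012) tool mm [ 0.9 -1.2  0.6]
```

The opening reads 20.9 mm where 24 is expected, so I'll lift a little, re-read it and look from the side.

```bash
python3 -m inch '[[1,[0,0,0],[0,0,0]],[1,[0,0,0],[0,0,0]],[1,[0,-10,0],[0,0,0]],[1,[0,-15,0],[0,0,0]],[1,[0,-20,0],[0,0,0]],[1,[0,-25,0],[0,0,0]],[1,[0,-25,0],[0,0,0]],[1,[0,-25,0],[0,0,0]]]'
python3 -m inch '[[1,[0,-30,-20],[0,0,0]],[1,[0,-30,-30],[0,0,0]],[1,[0,-30,-30],[0,0,0]],[1,[0,0,0],[0,0,0]],[1,[0,0,0],[0,0,0]]]'
python3 - <<'E'
from h import *
go([(.5419,-.0249,.25)])
c=viewer.camera("side")
o=manip.get_obs();Rm=cv2.Rodrigues(np.array(c["rvec"],float))[0]
p=Rm@np.array(o["ee_pos"])+np.array(c["tvec"]).ravel();p=c["K"]@p;p=p[:2]/p[2];print("tcp px",p)
u,v=int(p[0]),int(p[1]);y0=max(0,min(v-60,280));x0=u-80
cv2.imwrite("pics/g2.png",cv2.resize(c["frame"][y0:y0+120,x0:x0+160,::-1],(800,600),interpolation=cv2.INTER_CUBIC));print(x0,y0)
E
```

```text
time_s: 8.3
ee_pos: [0.4417, 0.4126, 0.1333]
tcp_rot: [-0.703, -0.078, 0.077, 0.703]
contact_force: [0.6, 0.1, -0.0]
opening: 0.01
time_s: 8.8
ee_pos: [0.4595, 0.3341, 0.2223]
tcp_rot: [-0.703, -0.078, 0.076, 0.703]
contact_force: [-0.4, 0.7, 1.0]
opening: 0.003
t 8.8 ee [0.4595 0.3341 0.2223] jaw yaw 12.47 ydir [ 0.0025  0.0011 -1.    ] F [-0.4  0.7  1. ] op 0.003 q [-0.    0.4  -0.92  1.71  0.34  1.2  -0.8 ]
 to (0.5419, -0.0249, 0.25) tool mm [   3.   -27.9 -368.3]
tcp px [340.33624094 323.42646745]
260 263
```

View pics/g2.png

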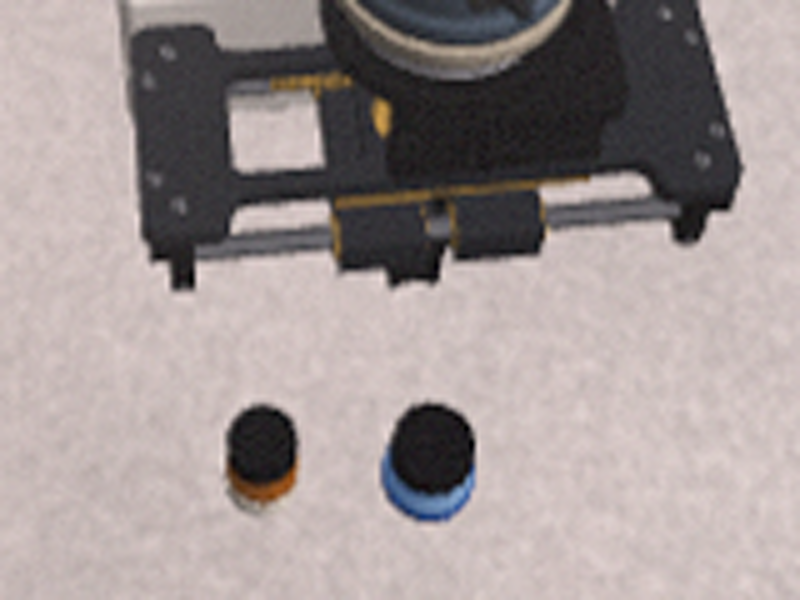

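The jaws shut empty. In the picture the ink bottle is at (262,450) and the jar at (430,450) in the crop, both undisturbed. I'll open up and find the blank again.

```bash
python3 -m inch '[[0,[0,0,-45],[0,0,0]],[0,[0,0,-45],[0,0,0]],[0,[0,0,-45],[0,0,0]],[0,[0,0,-20],[0,0,0]],[0,[0,0,0],[0,0,0]],[0,[0,0,0],[0,0,0]]]'
python3 - <<'E'
from h import *
go([(.4425,.413,.15)])
ims=[]
for n,(u0,v0,u1,v1) in(("top",(180,210,240,240)),("side",(320,385,370,400))):
    c=viewer.camera(n);hsv=cv2.cvtColor(c["frame"],cv2.COLOR_RGB2HSV)
    m=np.zeros((400,640),bool);m[v0:v1,u0:u1]=True
    b=m&(hsv[...,1]>90)&(hsv[...,0]>12)&(hsv[...,0]<35);v,u=np.nonzero(b)
    if len(u): print(n,len(u),u.mean(),v.mean(),u.min(),u.max(),v.min(),v.max(),at_z(c,(u.mean(),v.mean()),.016),cloud(c,b).mean(0))
    for r in viewer.place_of("blank_center",n)[:2]:print(n,r,at_z(c,r["point"],.011))
    y,x=(200,170) if n=="top" else (325,290)
    ims.append(cv2.resize(c["frame"][y:y+75,x:x+120,::-1],(480,300),interpolation=cv2.INTER_CUBIC))
cv2.imwrite("pics/g3.png",np.vstack(ims))
E
```

```text
time_s: 9.45
ee_pos: [0.4918, 0.1843, 0.2202]
tcp_rot: [-0.702, -0.077, 0.078, 0.703]
contact_force: [-0.4, 0.4, -0.4]
opening: 0.469
t 9.45 ee [0.4918 0.1843 0.2202] jaw yaw 12.66 ydir [-0.0015  0.001  -1.    ] F [-0.4  0.4 -0.4] op 0.469 q [ 0.31  0.32 -0.93  1.8   0.27  1.16 -0.48]
 to (0.4425, 0.413, 0.15) tool mm [  2.1  70.5 233.9]
top 28 203.35714285714286 227.35714285714286 201 206 225 230 [0.44242863 0.41603168 0.016     ] [0.44220289 0.41428346 0.02293652]
top {'point': [207.9, 227.3], 'confidence': 0.57} [0.44288407 0.40099542 0.011     ]
side 34 339.5 397.70588235294116 335 344 396 399 [0.44257124 0.40994802 0.016     ] [0.44272357 0.4109207  0.01971008]
```

View pics/g3.png

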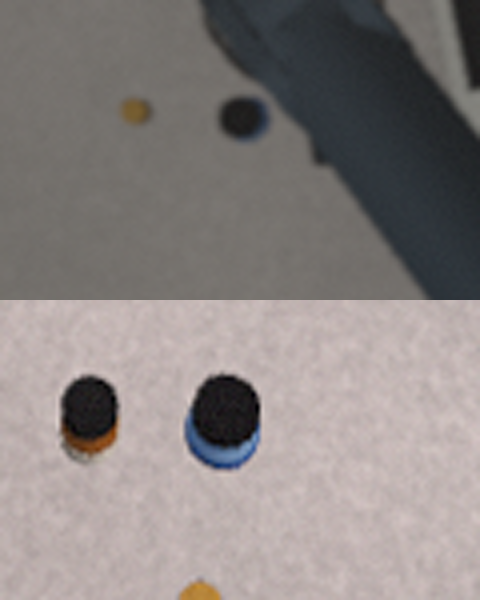

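The blank is standing exactly where it was: top crop (135,110), side crop (200,592), about (0.4425,0.414). The fingertips probably slipped off its upper 11 mm while reading 0.24. I'll grip deeper and check that the opening reads about 0.276 before lifting.

```bash
python3 -m inch '[[0.3,[0,10,40],[0,0,0]],[0.3,[0,10,45],[0,0,0]],[0.3,[0,10,45],[0,0,0]],[0.3,[0,20,45],[0,0,0]],[0.3,[1,25,40],[0,0,0]],[0.3,[1,25,20],[0,0,0]],[0.3,[0,30,0],[0,0,0]],[0.3,[0,30,0],[0,0,0]]]'
python3 -m inch '[[0.3,[0,20,0],[0,0,0]],[0.3,[0,15,0],[0,0,0]],[0.3,[0,0,0],[0,0,0]],[0.3,[0,0,0],[0,0,0]]]'
python3 -c "
from h import *
go([(.4425,.414,.005)])"
```

```text
time_s: 10.45
ee_pos: [0.4419, 0.4152, 0.0596]
tcp_rot: [-0.702, -0.079, 0.079, 0.703]
contact_force: [0.3, -0.4, -0.3]
opening: 0.699
time_s: 10.85
ee_pos: [0.4435, 0.4136, 0.0263]
tcp_rot: [-0.703, -0.078, 0.077, 0.703]
contact_force: [-0.8, 0.5, 0.1]
opening: 0.699
t 10.85 ee [0.4435 0.4136 0.0263] jaw yaw 12.59 ydir [ 3.e-04  1.e-03 -1.e+00] F [-0.8  0.5  0.1] op 0.699 q [-0.27  0.67 -0.78  1.81  0.58  0.91 -1.09]
 to (0.4425, 0.414, 0.005) tool mm [-0.9 21.3  0.6]
```

```bash
python3 -m inch '[[0.3,[-1,11,0],[0,0,0]],[0.3,[0,10,0],[0,0,0]],[0.3,[0,0,0],[0,0,0]],[0.6,[0,0,0],[0,0,0]],[0.8,[0,0,0],[0,0,0]],[1,[0,0,0],[0,0,0]],[1,[0,0,0],[0,0,0]],[1,[0,0,0],[0,0,0]]]' 30
python3 -m inch '[[1,[0,0,0],[0,0,0]]]'
python3 -m inch '[[1,[0,0,0],[0,0,0]],[1,[0,0,0],[0,0,0]]]'
python3 -m inch '[[1,[0,0,0],[0,0,0]],[1,[0,0,0],[0,0,0]]]'
```

```text
time_s: 11.65
ee_pos: [0.4428, 0.4125, 0.0049]
tcp_rot: [-0.703, -0.077, 0.077, 0.703]
contact_force: [-0.2, -0.3, 0.4]
opening: 0.329
time_s: 11.75
ee_pos: [0.4427, 0.4125, 0.0048]
tcp_rot: [-0.703, -0.077, 0.077, 0.703]
contact_force: [-0.5, -0.1, -0.0]
opening: 0.24
time_s: 11.95
ee_pos: [0.4427, 0.4124, 0.0047]
tcp_rot: [0.703, 0.077, -0.077, -0.703]
contact_force: [0.6, -0.0, -1.1]
opening: 0.064
time_s: 12.15
ee_pos: [0.4426, 0.4124, 0.0047]
tcp_rot: [0.703, 0.077, -0.077, -0.703]
contact_force: [-0.6, 0.2, 0.4]
opening: 0.01
```

The jaws shut fully again without touching anything, so the blank can't be between them. I need to see where the fingers are relative to it.

Run:
```python
from h import *
o=manip.get_obs()
ims=[]
for n in("top","side"):
    c=viewer.camera(n);Rm=cv2.Rodrigues(np.array(c["rvec"],float))[0]
    p=c["K"]@(Rm@np.array(o["ee_pos"])+np.array(c["tvec"]).ravel());p=p[:2]/p[2];print(n,"tcp px",p)
    b=c["frame"][...,::-1]
    y,x=(190,155) if n=="top" else (325,280)
    ims.append(cv2.resize(b[y:y+75,x:x+120],(480,300),interpolation=cv2.INTER_CUBIC))
cv2.imwrite("pics/g4.png",np.vstack(ims))
```

```text
top tcp px [205.15083801 227.40929521]
side tcp px [339.08248488 400.38699973]
```

View pics/g4.png

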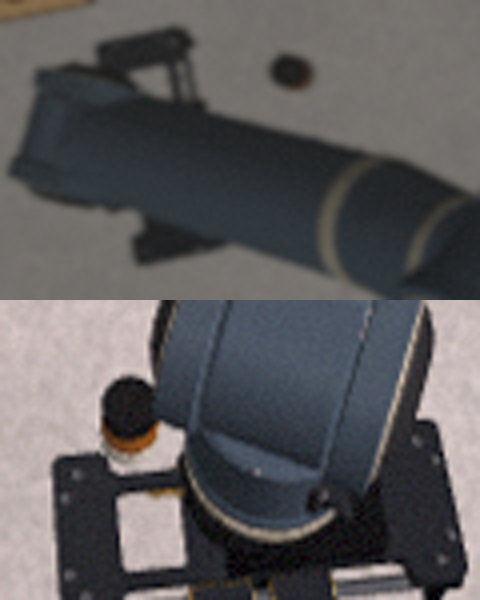

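Both views hide the fingertips. In g2 the tips appeared about 4 px above their projected position, so I'll back off, relocate the blank, and measure the real fingertip from the depth map.

```bash
python3 -m inch '[[1,[0,-20,0],[0,0,0]],[1,[0,-30,0],[0,0,0]],[1,[0,-30,0],[0,0,0]],[1,[0,-30,-30],[0,0,0]],[1,[0,-30,-40],[0,0,0]],[1,[0,-20,-40],[0,0,0]],[1,[0,0,-40],[0,0,0]],[1,[0,0,0],[0,0,0]]]'
python3 -m inch '[[1,[0,0,-40],[0,0,0]],[1,[0,0,-20],[0,0,0]],[1,[0,0,0],[0,0,0]],[1,[0,0,0],[0,0,0]]]'
python3 - <<'E'
from h import *
np.set_printoptions(precision=4,suppress=True)
go([])
o=manip.get_obs();q=R.from_quat(o["tcp_rot"])
for n,(u0,v0,u1,v1) in(("top",(180,210,225,245)),("side",(320,385,370,400))):
    c=viewer.camera(n);hsv=cv2.cvtColor(c["frame"],cv2.COLOR_RGB2HSV)
    m=np.zeros((400,640),bool);m[v0:v1,u0:u1]=True
    b=m&(hsv[...,1]>90)&(hsv[...,0]>12)&(hsv[...,0]<35);v,u=np.nonzero(b)
    if len(u): print(n,len(u),u.mean(),v.mean(),u.min(),u.max(),v.min(),v.max(),at_z(c,(u.mean(),v.mean()),.022),cloud(c,b).mean(0))
    A=np.ones((400,640),bool);P=cloud(c,A);L=q.inv().apply(P-o["ee_pos"])*1000
    k=(abs(L[:,0])<60)&(abs(L[:,2])<60)&(L[:,1]>-75)&(L[:,1]<40);L=L[k]
    for a in range(-75,35,6):
        s=L[(L[:,1]>=a)&(L[:,1]<a+6)]
        if len(s):print(n,"tool y",a,len(s),"x",np.percentile(s[:,0],[5,50,95]).round(1),"z",np.percentile(s[:,2],[5,50,95]).round(1))
    if n=="side":
        Rm=cv2.Rodrigues(np.array(c["rvec"],float))[0];p=c["K"]@(Rm@np.array(o["ee_pos"])+np.array(c["tvec"]).ravel());p=p[:2]/p[2];print(p)
        u,v=p.astype(int);im=c["frame"][v-35:v+25,u-40:u+40,::-1]
        cv2.imwrite("pics/g5.png",cv2.resize(im,(640,480),interpolation=cv2.INTER_CUBIC))
E
```

```text
time_s: 13.05
ee_pos: [0.4781, 0.2592, 0.1646]
tcp_rot: [0.705, 0.074, -0.073, -0.701]
contact_force: [0.6, -0.4, -0.4]
opening: 0.004
time_s: 13.45
ee_pos: [0.488, 0.2082, 0.1647]
tcp_rot: [-0.703, -0.077, 0.077, 0.703]
contact_force: [-0.2, 0.8, 0.1]
opening: 0.002
t 13.45 ee [0.488  0.2082 0.1647] jaw yaw 12.55 ydir [-0.0002  0.0008 -1.    ] F [-0.2  0.8  0.1] op 0.002 q [ 0.24  0.39 -0.92  1.86  0.36  1.06 -0.6 ]
top 28 203.35714285714286 227.35714285714286 201 206 225 230 [0.4422 0.4145 0.022 ] [0.4423 0.4147 0.0211]
side 34 339.5 397.70588235294116 335 344 396 399 [0.4428 0.4116 0.022 ] [0.4427 0.4109 0.0195]
side tool y -75 7 x [-9.3 -4.  -2. ] z [10.2 11.5 13. ]
side tool y -69 11 x [-10.5  -4.4   7.2] z [10.2 11.6 12.3]
side tool y -63 16 x [-7.2 -0.7  8.7] z [ 9.3 11.5 12.7]
side tool y -57 15 x [-8.9 -0.6  6.3] z [10.3 11.5 12.5]
side tool y -51 16 x [-9.3  0.1  8.8] z [ 5.1 11.5 13. ]
side tool y -45 12 x [-6.1  3.1  9. ] z [ 7.7 11.9 13. ]
side tool y -39 4 x [-7.2 -4.6  0.2] z [10.3 11.8 12.6]
[330.0244 278.2721]
```

View pics/g5.png

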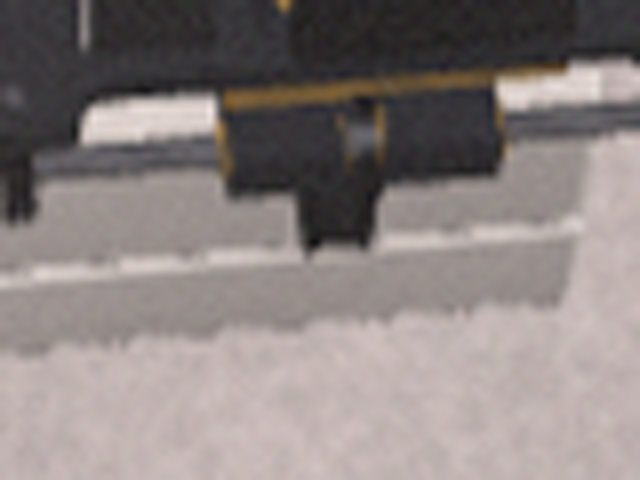

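The finger end shows at crop (337,250), i.e. px (332,274), which is above the projected TCP. I'll work out where the fingertip really ends.

Run:
```python
from h import *
np.set_printoptions(precision=3,suppress=True)
o=manip.get_obs();q=R.from_quat(o["tcp_rot"])
c=viewer.camera("side");print(c["K"][0,0])
Rm=cv2.Rodrigues(np.array(c["rvec"],float))[0];t=np.array(c["tvec"]).ravel()
for x,y,z in((0,0,0),(-9.5,0,9.5),(9.5,0,9.5),(0,-20,9.5),(0,-40,9.5),(0,-70,9.5),(0,-70,37)):
    P=q.apply(np.array([x,y,z])/1000)+o["ee_pos"];p=c["K"]@(Rm@P+t);print(x,y,z,p[:2]/p[2])
for px in((328.3,274.3),(336.6,274),(332.5,274.2),(327,265),(337,265)):
    C,d=ray(c,px);Cl=q.inv().apply(C-o["ee_pos"]);dl=q.inv().apply(d);s=(.0095-Cl[2])/dl[2];print(px,(Cl+dl*s)*1000)
z=c["z_map"][255:282,322:345:2];print(z)
print(c["frame"][255:282,332].tolist())
```

```text
404.60327490618124
0 0 0 [330.117 278.695]
-9.5 0 9.5 [334.976 282.134]
9.5 0 9.5 [326.35  282.901]
0 -20 9.5 [331.037 277.867]
0 -40 9.5 [331.42  273.052]
0 -70 9.5 [332.021 265.499]
0 -70 37 [333.794 277.241]
(328.3, 274.3) [  6.49  -35.975   9.5  ]
(336.6, 274) [-11.328 -34.218   9.5  ]
(332.5, 274.2) [ -2.521 -34.872   9.5  ]
(327, 265) [ 10.505 -73.593   9.5  ]
(337, 265) [-10.306 -70.288   9.5  ]
[[0.768 0.77  0.    0.772 0.774 0.771 0.826 0.791 0.775 0.776 0.776 0.775]
 [0.772 0.772 0.772 0.771 0.772 0.827 0.825 0.795 0.772 0.773 0.774 0.775]
 [0.772 0.77  0.77  0.771 0.773 0.77  0.824 0.793 0.774 0.773 0.772 0.774]
 [0.772 0.77  0.771 0.771 0.77  0.769 0.824 0.803 0.77  0.773 0.771 0.77 ]
 [0.77  0.769 0.77  0.769 0.767 0.769 0.777 0.776 0.769 0.769 0.769 0.77 ]
 [0.766 0.767 0.768 0.769 0.77  0.768 0.776 0.775 0.767 0.768 0.768 0.768]
 [0.766 0.767 0.765 0.766 0.765 0.765 0.778 0.774 0.77  0.766 0.77  0.765]
 [0.765 0.762 0.763 0.766 0.766 0.765 0.776 0.776 0.768 0.773 0.771 0.769]
 [0.765 0.764 0.765 0.768 0.768 0.77  0.824 0.822 0.77  0.773 0.772 0.774]
 [0.767 0.769 0.767
[... 1035 characters left out ...]
029 1.027 1.032 1.032 1.032 1.034 1.033 1.037 1.033 1.039 1.039 1.043]
 [1.03  1.033 1.036 1.038 1.039 1.039 1.04  1.04  1.039 1.045 1.045 1.045]
 [1.038 1.035 1.037 1.04  1.039 1.04  1.041 1.05  1.044 1.048 1.049 1.049]
 [1.04  1.04  1.042 1.04  1.048 1.046 1.048 1.046 1.049 1.045 1.05  1.053]]
[[108, 85, 59], [49, 49, 53], [69, 66, 58], [70, 63, 60], [53, 54, 56], [51, 48, 52], [49, 50, 53], [42, 39, 45], [47, 42, 48], [46, 45, 47], [47, 45, 47], [53, 47, 52], [51, 47, 47], [40, 36, 33], [45, 42, 44], [42, 38, 40], [42, 38, 38], [44, 43, 43], [89, 84, 83], [153, 145, 143], [166, 158, 155], [155, 146, 143], [155, 145, 140], [150, 142, 140], [150, 140, 138], [149, 138, 137], [144, 137, 132]]
```

Every observation fits one fault: the real fingertips end about 35 mm short of the reported TCP along the tool axis. Lateral error is only about 2 mm. The depth map, the image, and two empty closures at "z = 5 to 11 mm" with no contact all agree. I'll open, go over the blank, and touch the table gently to calibrate the height.

```bash
python3 -m inch '[[0.3,[0,0,40],[0,0,0]],[0.3,[0,0,45],[0,0,0]],[0.3,[0,10,45],[0,0,0]],[0.3,[0,20,45],[0,0,0]],[0.3,[0,20,36],[0,0,0]],[0.3,[0,20,0],[0,0,0]],[0.3,[0,0,0],[0,0,0]],[0.3,[0,0,0],[0,0,0]]]' 20
python3 -c "
from h import *
go([(.4425,.4145,.05),(.4425,.4145,-.02)])"
```

```text
time_s: 14.4
ee_pos: [0.4421, 0.4137, 0.0947]
tcp_rot: [0.703, 0.077, -0.078, -0.703]
contact_force: [0.7, 0.4, 0.4]
opening: 0.642
t 14.4 ee [0.4421 0.4137 0.0947] jaw yaw 12.59 ydir [-5.e-04 -5.e-04 -1.e+00] F [0.7 0.4 0.4] op 0.642 q [-0.23  0.59 -0.84  1.76  0.51  1.02 -1.04]
 to (0.4425, 0.4145, 0.05) tool mm [ 0.6 44.7  0.7]
 to (0.4425, 0.4145, -0.02) tool mm [  0.7 114.7   0.7]
```

```bash
python3 -m inch '[[0.3,[0,25,0],[0,0,0]],[0.3,[0,25,0],[0,0,0]],[0.3,[0,20,0],[0,0,0]],[0.3,[0,15,0],[0,0,0]],[0.3,[0,10,0],[0,0,0]],[0.3,[0,10,0],[0,0,0]],[0.3,[0,5,0],[0,0,0]],[0.3,[0,0,0],[0,0,0]]]'
python3 -m inch '[[0.3,[0,2,0],[0,0,0]],[0.3,[0,2,0],[0,0,0]],[0.3,[0,0,0],[0,0,0]]]'
```

```text
time_s: 15.2
ee_pos: [0.4424, 0.4133, -0.0155]
tcp_rot: [0.703, 0.077, -0.077, -0.703]
contact_force: [0.9, 0.7, -0.4]
opening: 0.7
time_s: 15.5
ee_pos: [0.4425, 0.4135, -0.0192]
tcp_rot: [0.703, 0.077, -0.077, -0.703]
contact_force: [-0.3, -0.2, 0.8]
opening: 0.7
```

The reported z is −19 mm and there's still no contact, which confirms the offset. I'll continue gently.

```bash
for i in 1 ; do python3 -m inch '[[0.3,[0,2,0],[0,0,0]],[0.3,[0,2,0],[0,0,0]],[0.3,[0,0,0],[0,0,0]]]'; python3 -m inch '[[0.3,[0,2,0],[0,0,0]],[0.3,[0,2,0],[0,0,0]],[0.3,[0,0,0],[0,0,0]]]'; python3 -m inch '[[0.3,[0,1,0],[0,0,0]],[0.3,[0,1,0],[0,0,0]],[0.3,[0,0,0],[0,0,0]]]'; done
```

```text
time_s: 15.8
ee_pos: [0.4424, 0.4132, -0.0236]
tcp_rot: [0.703, 0.077, -0.077, -0.703]
contact_force: [-1.3, 0.4, -0.1]
opening: 0.703
time_s: 16.1
ee_pos: [0.4423, 0.4132, -0.0276]
tcp_rot: [0.703, 0.077, -0.077, -0.703]
contact_force: [-0.1, -0.0, 0.3]
opening: 0.702
time_s: 16.4
ee_pos: [0.4424, 0.4133, -0.0294]
tcp_rot: [0.703, 0.077, -0.077, -0.703]
contact_force: [0.7, 0.1, 0.3]
opening: 0.7
```

```bash
python3 -m inch '[[0.3,[0,1,0],[0,0,0]],[0.3,[0,1,0],[0,0,0]]]'; python3 -m inch '[[0.3,[0,1,0],[0,0,0]],[0.3,[0,0,0],[0,0,0]]]';python3 -m inch '[[0.3,[0,1,0],[0,0,0]],[0.3,[0,0,0],[0,0,0]]]'
```

```text
time_s: 16.6
ee_pos: [0.4425, 0.4134, -0.0313]
tcp_rot: [0.703, 0.077, -0.077, -0.703]
contact_force: [0.5, -0.1, -0.5]
opening: 0.7
time_s: 16.8
ee_pos: [0.4424, 0.4133, -0.0325]
tcp_rot: [0.703, 0.077, -0.077, -0.703]
contact_force: [0.3, -0.0, 0.1]
opening: 0.701
time_s: 17.0
ee_pos: [0.4424, 0.4133, -0.0334]
tcp_rot: [0.703, 0.077, -0.077, -0.703]
contact_force: [-0.3, -0.9, 0.3]
opening: 0.703
```

```bash
python3 -m inch '[[0.3,[0,1,0],[0,0,0]],[0.3,[0,0,0],[0,0,0]]]'; python3 -m inch '[[0.3,[0,1,0],[0,0,0]],[0.3,[0,0,0],[0,0,0]]]'
```

```text
time_s: 17.2
ee_pos: [0.4424, 0.4133, -0.0344]
tcp_rot: [0.703, 0.077, -0.077, -0.703]
contact_force: [0.5, 0.4, -0.4]
opening: 0.705
time_s: 17.4
ee_pos: [0.4424, 0.4133, -0.0354]
tcp_rot: [0.703, 0.077, -0.077, -0.703]
contact_force: [0.3, 0.8, -0.0]
opening: 0.696
```

```bash
python3 -m inch '[[0.3,[0,1,0],[0,0,0]],[0.3,[0,0,0],[0,0,0]]]'
```

```text
time_s: 17.6
ee_pos: [0.4424, 0.4133, -0.0364]
tcp_rot: [0.703, 0.077, -0.077, -0.703]
contact_force: [0.3, -0.4, -0.5]
opening: 0.702
```

```bash
python3 -m inch '[[0.3,[0,1,0],[0,0,0]],[0.3,[0,0,0],[0,0,0]]]'; python3 -m inch '[[0.3,[0,1,0],[0,0,0]],[0.3,[0,0,0],[0,0,0]]]'
```

```text
time_s: 17.8
ee_pos: [0.4424, 0.4133, -0.0374]
tcp_rot: [0.703, 0.077, -0.077, -0.703]
contact_force: [-0.6, -0.3, 0.3]
opening: 0.698
time_s: 18.0
ee_pos: [0.4425, 0.4134, -0.0376]
tcp_rot: [0.703, 0.077, -0.077, -0.703]
contact_force: [-0.2, -1.9, 4.5]
opening: 0.699
```

```bash
python3 -m inch '[[0.3,[0,1,0],[0,0,0]],[0.3,[0,0,0],[0,0,0]]]'
```

```text
time_s: 18.2
ee_pos: [0.4425, 0.4134, -0.0376]
tcp_rot: [0.703, 0.078, -0.077, -0.702]
contact_force: [-1.4, -3.2, 10.7]
opening: 0.699
```

Table contact comes at reported z = −37.6 mm, so true tip height is reported + 37.6. I'll grip with the tips 11.5 mm up.

```bash
python3 -m inch '[[0.3,[0,-7,0],[0,0,0]],[0.3,[0,-6.5,0],[0,0,0]],[0.6,[0,0,1],[0,0,0]],[0.8,[0,0,0],[0,0,0]],[1,[0,0,0],[0,0,0]],[1,[0,0,0],[0,0,0]],[1,[0,0,0],[0,0,0]],[1,[0,0,0],[0,0,0]]]' 25
python3 -m inch '[[1,[0,0,0],[0,0,0]],[1,[0,0,0],[0,0,0]],[1,[0,0,0],[0,0,0]]]'
```

```text
time_s: 19.0
ee_pos: [0.4423, 0.4143, -0.0259]
tcp_rot: [0.703, 0.077, -0.077, -0.703]
contact_force: [0.3, 0.4, -1.3]
opening: 0.261
time_s: 19.3
ee_pos: [0.4421, 0.4143, -0.0259]
tcp_rot: [0.703, 0.077, -0.077, -0.703]
contact_force: [-0.1, 0.5, -0.7]
opening: 0.262
```

Held at a steady 0.262 (about 23 mm). Next I'll lift and carry it over the head to above the nest.

```bash
python3 -m inch '[[1,[0,-10,0],[0,0,0]],[1,[0,-20,0],[0,0,0]],[1,[0,-30,0],[0,0,0]],[1,[0,-35,-10],[0,0,0]],[1,[0,-35,-20],[0,0,0]],[1,[0,-30,-30],[0,0,0]],[1,[0,-20,-40],[0,0,0]],[1,[0,-15,-40],[0,0,0]]]'
python3 -m inch '[[1,[0,0,-40],[0,0,0]],[1,[0,0,-40],[0,0,0]],[1,[0,0,-40],[0,0,0]],[1,[0,0,-40],[0,0,0]],[1,[0,0,-40],[0,0,0]],[1,[0,0,-40],[0,0,0]],[1,[0,0,-35],[0,0,0]],[1,[0,0,-20],[0,0,0]]]'
python3 -m inch '[[1,[0,0,0],[0,0,0]],[1,[0,0,0],[0,0,0]]]'
python3 -c "
from h import *
go([(.542,-.025,.15)])"
```

```text
time_s: 20.1
ee_pos: [0.4729, 0.2775, 0.1716]
tcp_rot: [-0.703, -0.079, 0.077, 0.703]
contact_force: [0.6, 0.3, -1.2]
opening: 0.259
time_s: 20.9
ee_pos: [0.5371, -0.0139, 0.1697]
tcp_rot: [0.704, 0.076, -0.076, -0.702]
contact_force: [-0.0, 0.9, -1.8]
opening: 0.263
time_s: 21.1
ee_pos: [0.5365, -0.0094, 0.1697]
tcp_rot: [-0.703, -0.077, 0.077, 0.703]
contact_force: [-0.3, -0.1, -1.5]
opening: 0.264
t 21.1 ee [ 0.5365 -0.0094  0.1697] jaw yaw 12.55 ydir [ 4.e-04  6.e-04 -1.e+00] F [-0.3 -0.1 -1.5] op 0.264 q [ 0.64  0.39 -0.89  1.84  0.34  1.07 -0.16]
 to (0.542, -0.025, 0.15) tool mm [  2.   19.7 -16.4]
```

```bash
python3 -m inch '[[1,[2,10,-8],[0,0,0]],[1,[0,20,-8],[0,0,0]],[1,[0,30,0],[0,0,0]],[1,[0,25,0],[0,0,0]],[1,[0,15,0],[0,0,0]],[1,[0,0,0],[0,0,0]],[1,[0,0,0],[0,0,0]],[1,[0,0,0],[0,0,0]]]'
python3 - <<'E'
from h import *
np.set_printoptions(precision=4,suppress=True)
go([(.542,-.025,.038)])
c=viewer.camera("side");o=manip.get_obs();q=R.from_quat(o["tcp_rot"])
Rm=cv2.Rodrigues(np.array(c["rvec"],float))[0];t=np.array(c["tvec"]).ravel()
pr=lambda P:(lambda p:p[:2]/p[2])(c["K"]@(Rm@np.array(P)+t))
hsv=cv2.cvtColor(c["frame"],cv2.COLOR_RGB2HSV)
b=(hsv[...,1]>90)&(hsv[...,0]>12)&(hsv[...,0]<35);b[:,:290]=0;b[:,345:]=0;b[:185]=0;b[260:]=0
v,u=np.nonzero(b)
if len(u):
    P=cloud(c,b);print("brass",len(u),u.mean(),v.mean(),u.min(),u.max(),v.min(),v.max(),P.mean(0),"L",(q.inv().apply(P-o["ee_pos"])*1000).mean(0))
e=np.array(o["ee_pos"]);e[2]+=.0376-.0117
for dz in(0,.022):print("pred blank axis z+",dz,pr(e+[0,0,dz]))
print("nest px",pr((.542,-.025,.074)))
cv2.imwrite("pics/p1.png",cv2.resize(c["frame"][185:245,277:357,::-1],(800,600),interpolation=cv2.INTER_CUBIC))
E
```

```text
time_s: 21.9
ee_pos: [0.5433, -0.0249, 0.0705]
tcp_rot: [0.703, 0.078, -0.077, -0.703]
contact_force: [0.6, 1.0, -0.9]
opening: 0.261
t 21.9 ee [ 0.5433 -0.0249  0.0705] jaw yaw 12.58 ydir [ 0.0026 -0.     -1.    ] F [ 0.6  1.  -0.9] op 0.261 q [ 0.59  0.52 -0.81  1.93  0.48  0.9  -0.24]
 to (0.542, -0.025, 0.038) tool mm [-1.4 32.5  0.2]
brass 146 317.013698630137 203.9794520547945 301 337 192 217 [ 0.5419 -0.0101  0.1525] L [  2.1134 -81.9168  14.8761]
pred blank axis z+ 0 [316.8972 213.4141]
pred blank axis z+ 0.022 [317.0099 208.2386]
nest px [317.2493 218.6003]
```

View pics/p1.png

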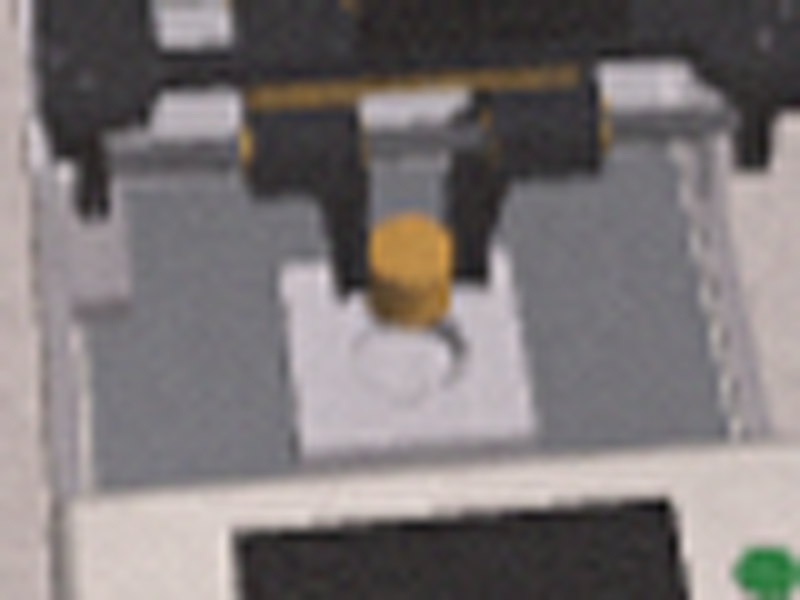

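The side view shows the blank held upright: top face at crop (411,245), bottom edge at (411,328), hole centre about (409,358). Blank and hole are shifted by the same amount from their projections, so they line up within about 1–2 mm. I'll lower straight down.

```bash
python3 -m inch '[[1,[0,8,0],[0,0,0]],[1,[0,8,0],[0,0,0]],[1,[0,5,0],[0,0,0]],[1,[0,3,0],[0,0,0]],[1,[0,0,0],[0,0,0]],[1,[0,0,0],[0,0,0]]]'
python3 -m inch '[[1,[0,2,0],[0,0,0]],[1,[0,0,0],[0,0,0]]]'
python3 -m inch '[[1,[0,2,0],[0,0,0]],[1,[0,0,0],[0,0,0]]]'
```

```text
time_s: 22.55
ee_pos: [0.5423, -0.0253, 0.0452]
tcp_rot: [-0.703, -0.077, 0.077, 0.703]
contact_force: [0.9, 0.7, -1.2]
opening: 0.26
time_s: 22.75
ee_pos: [0.5421, -0.0254, 0.0432]
tcp_rot: [0.703, 0.077, -0.077, -0.703]
contact_force: [0.6, 0.5, -1.1]
opening: 0.265
time_s: 22.95
ee_pos: [0.542, -0.0255, 0.0411]
tcp_rot: [0.703, 0.077, -0.077, -0.703]
contact_force: [0.8, -0.1, -0.5]
opening: 0.268
```

The bottom is about 7 mm into the hole with no contact. I'll seat it gently.

```bash
python3 -m inch '[[1,[0,1,0],[0,0,0]],[1,[0,0,0],[0,0,0]]]';python3 -m inch '[[1,[0,1,0],[0,0,0]],[1,[0,0,0],[0,0,0]]]'; python3 -m inch '[[1,[0,0.5,0],[0,0,0]],[1,[0,0,0],[0,0,0]]]'
```

```text
time_s: 23.15
ee_pos: [0.5421, -0.0254, 0.0401]
tcp_rot: [0.703, 0.077, -0.077, -0.703]
contact_force: [0.1, -0.3, -0.8]
opening: 0.263
time_s: 23.35
ee_pos: [0.5421, -0.0254, 0.0392]
tcp_rot: [0.703, 0.077, -0.077, -0.703]
contact_force: [-0.8, -0.2, -0.7]
opening: 0.262
time_s: 23.55
ee_pos: [0.5422, -0.0254, 0.0387]
tcp_rot: [0.703, 0.077, -0.077, -0.703]
contact_force: [-0.1, 0.4, -1.1]
opening: 0.265
```

```bash
python3 -m inch '[[0.7,[0,0,0],[0,0,0]],[0.65,[0,0,0],[0,0,0]],[0.55,[0,0,0],[0,0,0]],[0.4,[0,0,0],[0,0,0]],[0.4,[0,0,0],[0,0,0]],[0.4,[0,0,0],[0,0,0]]]'
python3 -m inch '[[0.4,[0,-10,0],[0,0,0]],[0.4,[0,-20,0],[0,0,0]],[0.4,[0,-30,0],[0,0,0]],[0.4,[0,-40,0],[0,0,0]],[0.4,[0,-40,0],[0,0,0]],[0.4,[0,-20,-20],[0,0,0]],[0.4,[0,0,-40],[0,0,0]],[0.4,[0,0,0],[0,0,0]]]'
python3 - <<'E'
from h import *
np.set_printoptions(precision=4,suppress=True)
go([])
c=viewer.camera("side")
cv2.imwrite("pics/p2.png",cv2.resize(c["frame"][140:260,257:417,::-1],(800,600),interpolation=cv2.INTER_CUBIC))
hsv=cv2.cvtColor(c["frame"],cv2.COLOR_RGB2HSV);A=np.zeros((400,640),bool);A[145:180,280:345]=1
b=A&(hsv[...,0]<20)&(hsv[...,1]>150);P=cloud(c,b);print("tab",len(P),P.mean(0) if len(P) else 0)
A[:]=0;A[200:235,300:335]=1;b=A&(hsv[...,1]>90)&(hsv[...,0]>12)&(hsv[...,0]<35);P=cloud(c,b);print("brass",len(P),np.percentile(P,[5,50,95],axis=0) if len(P) else 0)
E
```

```text
time_s: 24.15
ee_pos: [0.5422, -0.0254, 0.0388]
tcp_rot: [0.703, 0.077, -0.077, -0.703]
contact_force: [-0.3, 0.4, 0.1]
opening: 0.577
time_s: 24.95
ee_pos: [0.5564, -0.0906, 0.1998]
tcp_rot: [0.705, 0.075, -0.074, -0.702]
contact_force: [-0.4, -0.4, -0.5]
opening: 0.602
t 24.95 ee [ 0.5564 -0.0906  0.1998] jaw yaw 12.05 ydir [ 0.002  -0.0036 -1.    ] F [-0.4 -0.4 -0.5] op 0.602 q [ 0.76  0.4  -0.88  1.75  0.34  1.15 -0.01]
tab 455 [ 0.5817 -0.1936  0.1224]
brass 68 [[ 0.5311 -0.03    0.0731]
 [ 0.5407 -0.0168  0.0839]
 [ 0.5498 -0.0101  0.0864]]
```

View pics/p2.png

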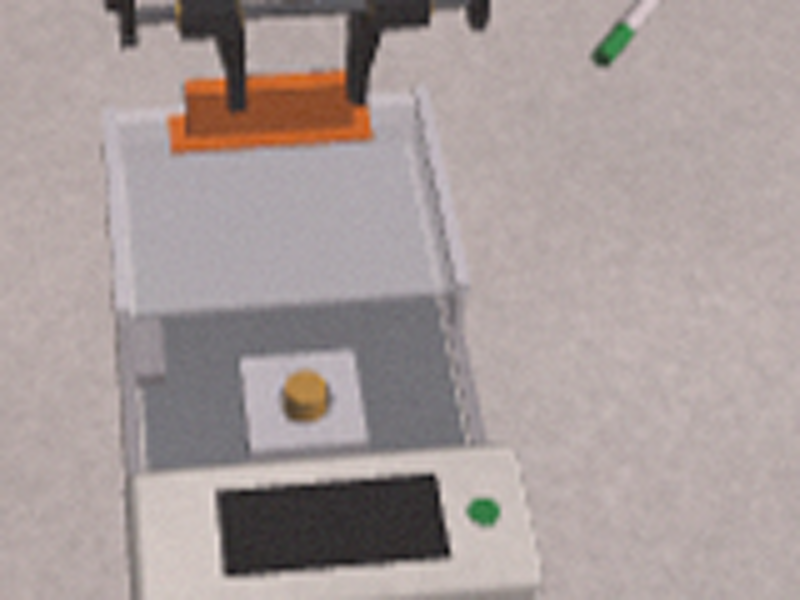

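The blank stands upright and seated at crop (306,395), with its top at about 86 mm. The guard is open and the tab is clear. I'll go behind the tab with the fingers shut; the true tip wants about 113 mm, so reported z 76.

```bash
python3 -m inch '[[1,[0,0,-40],[0,-0.006,0]],[1,[0,0,-45],[0,0,0]],[1,[0,0,-45],[0,0,0]],[1,[0,0,-30],[0,0,0]],[1,[0,0,0],[0,0,0]],[1,[0,0,0],[0,0,0]],[1,[0,0,0],[0,0,0]]]' 20
python3 -c "
from h import *
go([(.5944,-.254,.2),(.5944,-.254,.076)])"
```

```text
time_s: 25.7
ee_pos: [0.5908, -0.2374, 0.1991]
tcp_rot: [-0.702, -0.081, 0.08, 0.703]
contact_force: [0.0, -0.4, 0.3]
opening: 0.059
t 25.7 ee [ 0.5908 -0.2374  0.1991] jaw yaw 13.08 ydir [ 2.0e-04  1.1e-03 -1.0e+00] F [ 0.  -0.4  0.3] op 0.059 q [ 0.88  0.52 -0.82  1.58  0.39  1.22  0.22]
 to (0.5944, -0.254, 0.2) tool mm [ -0.2  -0.9 -17. ]
 to (0.5944, -0.254, 0.076) tool mm [ -0.3 123.1 -17.1]
```

```bash
python3 -m inch '[[1,[0,0,-17],[0,0,0]],[1,[0,25,0],[0,0,0]],[1,[0,35,0],[0,0,0]],[1,[0,35,0],[0,0,0]],[1,[0,20,0],[0,0,0]],[1,[0,8,0],[0,0,0]],[1,[0,0,0],[0,0,0]],[1,[0,0,0],[0,0,0]]]'
python3 -m inch '[[1,[0,0,5],[0,0,0]],[1,[0,0,5],[0,0,0]],[1,[0,0,5],[0,0,0]],[1,[0,0,5],[0,0,0]],[1,[0,0,0],[0,0,0]]]'
python3 - <<'E'
from h import *
go([(.5944,-.254,.076)])
c=viewer.camera("side")
cv2.imwrite("pics/q1.png",cv2.resize(c["frame"][125:215,260:380,::-1],(800,600),interpolation=cv2.INTER_CUBIC))
E
```

```text
time_s: 26.5
ee_pos: [0.5957, -0.2567, 0.0771]
tcp_rot: [0.703, 0.08, -0.079, -0.702]
contact_force: [-0.4, 0.1, 0.5]
opening: 0.008
time_s: 27.0
ee_pos: [0.59, -0.2358, 0.0761]
tcp_rot: [-0.703, -0.08, 0.08, 0.703]
contact_force: [-0.4, -1.3, 0.4]
opening: 0.008
t 27.0 ee [ 0.59   -0.2358  0.0761] jaw yaw 12.99 ydir [ 2.e-04  2.e-04 -1.e+00] F [-0.4 -1.3  0.4] op 0.008 q [ 0.83  0.63 -0.75  1.71  0.5   1.01  0.13]
 to (0.5944, -0.254, 0.076) tool mm [  0.2   0.1 -18.8]
```

View pics/q1.png

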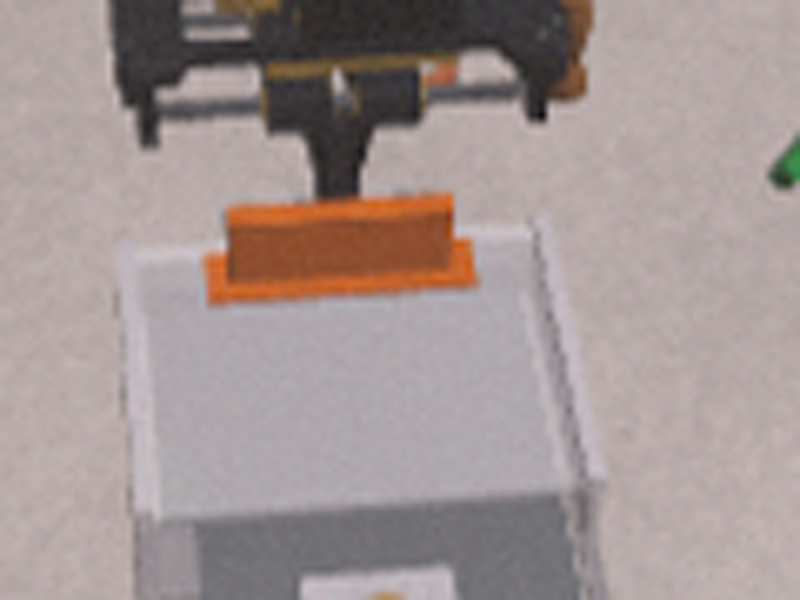

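The shut fingers stand behind the tab's middle: finger at crop (337,190), tab centre about (340,235). I'll push evenly at about 3 mm per row.

```bash
python3 -m inch '[[1,[0,0,3],[0,0,0]],[1,[0,0,3],[0,0,0]],[1,[0,0,3],[0,0,0]],[1,[0,0,3],[0,0,0]],[1,[0,0,3],[0,0,0]],[1,[0,0,3],[0,0,0]],[1,[0,0,3],[0,0,0]],[1,[0,0,3],[0,0,0]]]'
python3 -m inch '[[1,[0,0,3],[0,0,0]],[1,[0,0,3],[0,0,0]],[1,[0,0,3],[0,0,0]],[1,[0,0,3],[0,0,0]],[1,[0,0,3],[0,0,0]],[1,[0,0,3],[0,0,0]],[1,[0,0,3],[0,0,0]],[1,[0,0,3],[0,0,0]]]'
```

```text
time_s: 27.85
ee_pos: [0.5848, -0.2142, 0.0758]
tcp_rot: [0.703, 0.079, -0.079, -0.702]
contact_force: [1.0, -1.9, 0.0]
opening: 0.011
time_s: 28.65
ee_pos: [0.5792, -0.19, 0.0758]
tcp_rot: [0.703, 0.079, -0.079, -0.703]
contact_force: [0.6, -1.6, -1.3]
opening: -0.001
```

Contact at about 2 N and the guard slides freely. I'll continue.

```bash
python3 -m inch '[[1,[0,0,3],[0,0,0]],[1,[0,0,3],[0,0,0]],[1,[0,0,3],[0,0,0]],[1,[0,0,3],[0,0,0]],[1,[0,0,3],[0,0,0]],[1,[0,0,3],[0,0,0]],[1,[0,0,3],[0,0,0]],[1,[0,0,3],[0,0,0]]]'
python3 -m inch '[[1,[0,0,3],[0,0,0]],[1,[0,0,3],[0,0,0]],[1,[0,0,3],[0,0,0]],[1,[0,0,3],[0,0,0]],[1,[0,0,3],[0,0,0]],[1,[0,0,3],[0,0,0]],[1,[0,0,3],[0,0,0]],[1,[0,0,3],[0,0,0]]]'
```

```text
time_s: 29.45
ee_pos: [0.5739, -0.1666, 0.0758]
tcp_rot: [0.703, 0.079, -0.079, -0.703]
contact_force: [-0.2, -2.1, -1.3]
opening: 0.008
time_s: 30.25
ee_pos: [0.5685, -0.1432, 0.0758]
tcp_rot: [0.703, 0.079, -0.079, -0.703]
contact_force: [-0.8, -2.0, 0.4]
opening: 0.006
```

```bash
python3 -m inch '[[1,[0,0,2],[0,0,0]],[1,[0,0,2],[0,0,0]],[1,[0,0,2],[0,0,0]],[1,[0,0,2],[0,0,0]],[1,[0,0,2],[0,0,0]],[1,[0,0,2],[0,0,0]],[1,[0,0,2],[0,0,0]],[1,[0,0,2],[0,0,0]]]'
python3 -m inch '[[1,[0,0,2],[0,0,0]],[1,[0,0,2],[0,0,0]],[1,[0,0,2],[0,0,0]],[1,[0,0,2],[0,0,0]],[1,[0,0,2],[0,0,0]],[1,[0,0,2],[0,0,0]],[1,[0,0,2],[0,0,0]],[1,[0,0,2],[0,0,0]]]'
```

```text
time_s: 31.05
ee_pos: [0.5649, -0.1277, 0.0757]
tcp_rot: [0.703, 0.079, -0.079, -0.703]
contact_force: [0.1, -1.8, 0.7]
opening: 0.007
time_s: 31.85
ee_pos: [0.5616, -0.1132, 0.0758]
tcp_rot: [0.703, 0.079, -0.079, -0.702]
contact_force: [-0.3, -4.3, 1.0]
opening: 0.006
```

The spring is being felt (4.3 N). I'll slow down.

```bash
python3 -m inch '[[1,[0,0,1.5],[0,0,0]],[1,[0,0,1.5],[0,0,0]],[1,[0,0,1.5],[0,0,0]],[1,[0,0,1.5],[0,0,0]]]'
python3 -m inch '[[1,[0,0,1.5],[0,0,0]],[1,[0,0,1.5],[0,0,0]],[1,[0,0,1.5],[0,0,0]],[1,[0,0,1.5],[0,0,0]]]'
```

```text
time_s: 32.25
ee_pos: [0.5601, -0.1068, 0.0757]
tcp_rot: [0.703, 0.079, -0.079, -0.702]
contact_force: [0.3, -4.9, 0.7]
opening: 0.01
time_s: 32.65
ee_pos: [0.5588, -0.1011, 0.0758]
tcp_rot: [0.703, 0.079, -0.079, -0.702]
contact_force: [-0.2, -5.6, 1.1]
opening: 0.003
```

```bash
python3 -m inch '[[1,[0,0,1.5],[0,0,0]],[1,[0,0,1.5],[0,0,0]],[1,[0,0,1.5],[0,0,0]],[1,[0,0,1.5],[0,0,0]]]'
python3 -m inch '[[1,[0,0,1.5],[0,0,0]],[1,[0,0,1.5],[0,0,0]]]'
```

```text
time_s: 33.05
ee_pos: [0.5576, -0.0956, 0.0758]
tcp_rot: [0.703, 0.079, -0.079, -0.702]
contact_force: [-0.3, -6.3, 0.2]
opening: 0.003
time_s: 33.25
ee_pos: [0.5573, -0.0945, 0.0758]
tcp_rot: [0.704, 0.079, -0.079, -0.701]
contact_force: [0.4, -10.8, -0.5]
opening: 0.007
```

The push is rising towards the latch peak (10.8 N), so I'll use small steps and read the force after each.

```bash
python3 -m inch '[[1,[0,0,0.8],[0,0,0]]]'
```

```text
time_s: 33.35
ee_pos: [0.5572, -0.0941, 0.0758]
tcp_rot: [0.704, 0.079, -0.079, -0.701]
contact_force: [1.7, -10.1, 0.0]
opening: 0.002
```

```bash
python3 -m inch '[[1,[0,0,0.6],[0,0,0]]]'
```

```text
time_s: 33.45
ee_pos: [0.557, -0.0937, 0.0758]
tcp_rot: [0.704, 0.079, -0.079, -0.701]
contact_force: [1.2, -10.1, 0.2]
opening: 0.004
```

```bash
python3 -m inch '[[1,[0,0,0.6],[0,0,0]]]'
```

```text
time_s: 33.55
ee_pos: [0.557, -0.0933, 0.0758]
tcp_rot: [0.704, 0.079, -0.078, -0.701]
contact_force: [1.7, -10.6, -0.3]
opening: 0.009
```

```bash
python3 -m inch '[[1,[0,0,0.6],[0,0,0]]]'
```

```text
time_s: 33.65
ee_pos: [0.5569, -0.093, 0.0758]
tcp_rot: [0.704, 0.079, -0.078, -0.701]
contact_force: [1.9, -11.1, 0.1]
opening: 0.007
```

```bash
python3 -m inch '[[1,[0,0,0.6],[0,0,0]]]'
```

```text
time_s: 33.75
ee_pos: [0.5568, -0.0925, 0.0758]
tcp_rot: [0.704, 0.079, -0.078, -0.701]
contact_force: [1.6, -10.6, 0.1]
opening: 0.006
```

```bash
python3 -m inch '[[1,[0,0,0.7],[0,0,0]]]'
```

```text
time_s: 33.85
ee_pos: [0.5567, -0.092, 0.0758]
tcp_rot: [0.704, 0.079, -0.078, -0.701]
contact_force: [2.3, -11.0, -1.0]
opening: 0.003
```

```bash
python3 -m inch '[[1,[0,0,0.7],[0,0,0]]]'
```

```text
time_s: 33.95
ee_pos: [0.5565, -0.0915, 0.0758]
tcp_rot: [0.705, 0.079, -0.078, -0.701]
contact_force: [1.6, -11.6, -0.1]
opening: 0.004
```

```bash
python3 -m inch '[[1,[0,0,0.7],[0,0,0]]]'
```

```text
time_s: 34.05
ee_pos: [0.5564, -0.091, 0.0758]
tcp_rot: [0.705, 0.079, -0.078, -0.701]
contact_force: [1.2, -12.5, -0.9]
opening: 0.002
```

```bash
python3 -m inch '[[1,[0,0,0.7],[0,0,0]]]'
```

```text
time_s: 34.15
ee_pos: [0.5563, -0.0905, 0.0758]
tcp_rot: [0.705, 0.079, -0.078, -0.701]
contact_force: [2.9, -12.2, -0.9]
opening: 0.011
```

```bash
python3 -m inch '[[1,[0,0,1],[0,0,0]]]'
```

```text
time_s: 34.25
ee_pos: [0.5562, -0.0899, 0.0758]
tcp_rot: [0.705, 0.079, -0.078, -0.701]
contact_force: [3.3, -13.5, -0.3]
opening: 0.004
```

```bash
python3 -m inch '[[1,[0,0,1],[0,0,0]]]'
```

```text
time_s: 34.35
ee_pos: [0.556, -0.0891, 0.0758]
tcp_rot: [0.705, 0.079, -0.078, -0.701]
contact_force: [3.4, -13.4, -0.3]
opening: 0.005
```

```bash
python3 -m inch '[[1,[0,0,1],[0,0,0]]]'
```

```text
time_s: 34.45
ee_pos: [0.5559, -0.0884, 0.0758]
tcp_rot: [0.705, 0.079, -0.078, -0.7]
contact_force: [3.2, -14.7, -0.3]
opening: 0.01
```

```bash
python3 -m inch '[[1,[0,0,1],[0,0,0]]]'
```

```text
time_s: 34.55
ee_pos: [0.5556, -0.0877, 0.0758]
tcp_rot: [0.705, 0.079, -0.078, -0.7]
contact_force: [2.5, -14.4, -0.4]
opening: 0.002
```

```bash
python3 -m inch '[[1,[0,0,0.8],[0,0,0]]]'
```

```text
time_s: 34.65
ee_pos: [0.5556, -0.0872, 0.0759]
tcp_rot: [0.705, 0.079, -0.078, -0.7]
contact_force: [3.5, -15.4, -0.5]
opening: 0.001
```

```bash
python3 -m inch '[[1,[0,0,0.8],[0,0,0]]]'
```

```text
time_s: 34.75
ee_pos: [0.5556, -0.0871, 0.0759]
tcp_rot: [0.706, 0.079, -0.078, -0.7]
contact_force: [3.7, -16.2, -0.2]
opening: 0.007
```

```bash
python3 -m inch '[[1,[0,0,0.8],[0,0,0]]]'
```

```text
time_s: 34.85
ee_pos: [0.5555, -0.0869, 0.0758]
tcp_rot: [0.706, 0.078, -0.077, -0.7]
contact_force: [3.3, -17.6, -1.0]
opening: 0.006
```

The push has reached 17.9 N (above the stated peak) and is stiffening without a clear drop, so I'll stop and measure where the guard actually is.

Run:
```python
from h import *
np.set_printoptions(precision=4,suppress=True)
go([])
o=manip.get_obs();q=R.from_quat(o["tcp_rot"]);print(o["ft_torque"])
O=np.array([.5497,-.059]);ey=np.array([-.2233,.9748]);ex=np.array([.9748,.2233])
print("tcp e",(np.array(o["ee_pos"])[:2]-O)@ex,(np.array(o["ee_pos"])[:2]-O)@ey)
for n in("top","side"):
    c=viewer.camera(n);hsv=cv2.cvtColor(c["frame"],cv2.COLOR_RGB2HSV);A=np.zeros((400,640),bool)
    if n=="top":A[165:225,310:400]=1
    else:A[150:240,285:350]=1
    b=A&(hsv[...,0]<20)&(hsv[...,1]>150);P=cloud(c,b);P=P[(P[:,2]>.1)&(P[:,2]<.15)]
    if len(P):
        e=np.c_[(P[:,:2]-O)@ex,(P[:,:2]-O)@ey,P[:,2]];print(n,"tab",len(P),np.percentile(e,[2,50,98],axis=0))
    for nm,z in(("guard_tab",.125),("guard_window",.103)):
        for r in viewer.place_of(nm,n)[:1]:
            p=at_z(c,r["point"],z);print(nm,r["confidence"],(p[:2]-O)@ex,(p[:2]-O)@ey)
    P=cloud(c,np.ones((400,640),bool))
    # anything of robot near the head/guard
    L=q.inv().apply(P-o["ee_pos"])*1000;e=np.c_[(P[:,:2]-O)@ex,(P[:,:2]-O)@ey,P[:,2]]*1000
    for z0 in range(105,260,10):
        k=(abs(e[:,0])<110)&(e[:,1]>-60)&(e[:,1]<115)&(e[:,2]>z0)&(e[:,2]<=z0+10)
        if k.sum()>3:print(n,z0,k.sum(),"ex",np.percentile(e[k,0],[3,97]).round(),"ey",np.percentile(e[k,1],[3,97]).round())
c=viewer.camera("side");cv2.imwrite("pics/r1.png",cv2.resize(c["frame"][140:260,247:407,::-1],(800,600),interpolation=cv2.INTER_CUBIC))
```

```text
t 34.85 ee [ 0.5555 -0.0869  0.0758] jaw yaw 12.66 ydir [ 0.0023 -0.0086 -1.    ] F [  3.3 -17.6  -1. ] op 0.006 q [ 0.67  0.53 -0.79  1.88  0.48  0.92 -0.13]
[-3.5988 -0.8125  0.025 ]
tcp e -0.0006224252018305187 -0.028472076710382026
guard_tab 0.63 -0.0019041401434346087 -0.018880727462239826
guard_window 0.85 0.006674999428462631 0.04088589026502762
top 105 539 ex [-97.  95.] ey [  5. 111.]
top 115 29 ex [-96.  83.] ey [ 34. 115.]
top 125 32 ex [-92.  89.] ey [113. 115.]
top 195 16 ex [-66.  37.] ey [-3.  8.]
top 205 9 ex [-81. -17.] ey [0. 8.]
top 215 96 ex [-95.  92.] ey [-56.   7.]
top 225 146 ex [-92.  90.] ey [-56.   6.]
top 235 5 ex [78. 90.] ey [-57.  -2.]
side tab 568 [[-0.0549 -0.0207  0.1021]
 [ 0.0016 -0.0045  0.1225]
 [ 0.056   0.0032  0.1432]]
guard_tab 0.64 -0.004864627625397993 -0.0204391064829474
guard_window 0.69 0.0006786616903188929 0.04502213620961456
side 105 322 ex [-96.  98.] ey [-25.  94.]
side 115 96 ex [-45.  47.] ey [-6. -1.]
side 125 91 ex [-44.  50.] ey [-8. -1.]
side 135 178 ex [-45.  48.] ey [-17.  -2.]
side 145 23 ex [-12.  12.] ey [-20. -14.]
side 155 15 ex [-12.   9.] ey [-31. -14.]
side 175 6 ex [-84.  84.] ey [ 5. 10.]
side 185 79 ex [-85.  82.] ey [-51.  12.]
side 195 246 ex [-79.  79.] ey [-54.  12.]
side 205 199 ex [-85.  86.] ey [-46.  12.]
side 215 536 ex [-92.  92.] ey [-56.  11.]
side 225 394 ex [-92.  90.] ey [-54.   6.]
side 235 77 ex [-46.  16.] ey [-7.  2.]
side 245 92 ex [-49.  14.] ey [-6.  2.]
side 255 24 ex [-41.  16.] ey [-6. -1.]
```

Nothing blocks it: the body is well clear of the head. The guard's travel is about 0.133, right where the catch may begin. I'll take two more very small steps, staying far below 28 N.

```bash
python3 -m inch '[[1,[0,0,0.5],[0,0,0]]]'
```

```text
time_s: 35.3
ee_pos: [0.5555, -0.0868, 0.0759]
tcp_rot: [0.706, 0.078, -0.077, -0.7]
contact_force: [4.1, -18.1, -1.2]
opening: 0.006
```

```bash
python3 -m inch '[[1,[0,0,0.5],[0,0,0]]]'
```

```text
time_s: 35.4
ee_pos: [0.5554, -0.0865, 0.0759]
tcp_rot: [0.706, 0.078, -0.077, -0.7]
contact_force: [4.5, -17.7, -1.3]
opening: 0.004
```

The force is plateauing at about 18.5 N, possibly on the rubber after a soft click. I'll ease off gradually to tell: an unlatched guard follows the finger at 5 N or more, while a latched one lets the force fall to zero.

```bash
python3 -m inch '[[1,[0,0,-1],[0,0,0]],[1,[0,0,-1],[0,0,0]],[1,[0,0,-1],[0,0,0]]]'; python3 -m inch '[[1,[0,0,-1],[0,0,0]],[1,[0,0,-1],[0,0,0]]]'; python3 -m inch '[[1,[0,0,-1],[0,0,0]],[1,[0,0,-1],[0,0,0]]]'
```

```text
time_s: 35.7
ee_pos: [0.5554, -0.0862, 0.0758]
tcp_rot: [0.705, 0.079, -0.078, -0.701]
contact_force: [1.8, -10.7, -0.2]
opening: 0.004
time_s: 35.9
ee_pos: [0.5554, -0.0862, 0.0758]
tcp_rot: [0.704, 0.079, -0.079, -0.702]
contact_force: [0.9, -6.8, 0.7]
opening: 0.004
time_s: 36.1
ee_pos: [0.5554, -0.0863, 0.0757]
tcp_rot: [0.703, 0.079, -0.079, -0.702]
contact_force: [-0.8, -4.4, 0.8]
opening: 0.004
```

```bash
python3 -m inch '[[1,[0,0,-1],[0,0,0]],[1,[0,0,-1],[0,0,0]]]'; python3 -m inch '[[1,[0,0,-1],[0,0,0]],[1,[0,0,-1],[0,0,0]]]'
```

```text
time_s: 36.3
ee_pos: [0.5556, -0.0872, 0.0758]
tcp_rot: [-0.703, -0.079, 0.08, 0.703]
contact_force: [-0.5, -3.0, 1.1]
opening: 0.007
time_s: 36.5
ee_pos: [0.556, -0.0891, 0.0757]
tcp_rot: [-0.703, -0.079, 0.08, 0.703]
contact_force: [-1.2, -3.4, 0.4]
opening: 0.007
```

The guard follows back at about 3 N, so it isn't latched; I was just short of the peak. I'll push again, evenly, and on past it while staying well below 28 N.

```bash
python3 -m inch '[[1,[0,0,1],[0,0,0]],[1,[0,0,1],[0,0,0]],[1,[0,0,1],[0,0,0]],[1,[0,0,1],[0,0,0]]]'; python3 -m inch '[[1,[0,0,1],[0,0,0]],[1,[0,0,1],[0,0,0]],[1,[0,0,1],[0,0,0]]]'; python3 -m inch '[[1,[0,0,1],[0,0,0]],[1,[0,0,1],[0,0,0]]]'
```

```text
time_s: 36.9
ee_pos: [0.5561, -0.0894, 0.0758]
tcp_rot: [0.704, 0.079, -0.078, -0.701]
contact_force: [1.8, -12.2, -0.3]
opening: 0.006
time_s: 37.2
ee_pos: [0.5558, -0.0884, 0.0758]
tcp_rot: [0.705, 0.079, -0.078, -0.7]
contact_force: [2.0, -13.7, -0.9]
opening: 0.006
time_s: 37.4
ee_pos: [0.5556, -0.0872, 0.0758]
tcp_rot: [0.706, 0.079, -0.078, -0.7]
contact_force: [2.5, -15.5, -0.9]
opening: 0.007
```

```bash
python3 -m inch '[[1,[0,0,1],[0,0,0]],[1,[0,0,1],[0,0,0]]]'
```

```text
time_s: 37.6
ee_pos: [0.5555, -0.0867, 0.0759]
tcp_rot: [0.706, 0.078, -0.077, -0.699]
contact_force: [3.6, -17.2, -0.6]
opening: 0.001
```

```bash
python3 -m inch '[[1,[0,0,0.7],[0,0,0]],[1,[0,0,0.7],[0,0,0]]]'
```

```text
time_s: 37.8
ee_pos: [0.5549, -0.0844, 0.0758]
tcp_rot: [0.706, 0.078, -0.077, -0.7]
contact_force: [1.8, -11.4, -1.6]
opening: 0.004
```

That was the click: the force dropped from 17.6 to 11.5 N as the guard jumped 2.3 mm. I'll ease off and check that it stays.

```bash
python3 -m inch '[[1,[0,0,0],[0,0,0]]]'; python3 -m inch '[[1,[0,0,-1],[0,0,0]],[1,[0,0,-1],[0,0,0]],[1,[0,0,-1],[0,0,0]]]'; python3 -m inch '[[1,[0,0,-1],[0,0,0]],[1,[0,0,-1],[0,0,0]],[1,[0,0,-1],[0,0,0]]]'; python3 -m inch '[[1,[0,0,-1],[0,0,0]],[1,[0,0,-1],[0,0,0]],[1,[0,0,-1],[0,0,0]]]'
```

```text
time_s: 37.9
ee_pos: [0.5544, -0.0819, 0.0758]
tcp_rot: [0.705, 0.078, -0.078, -0.701]
contact_force: [0.9, -9.5, 0.5]
opening: 0.007
time_s: 38.2
ee_pos: [0.5542, -0.0813, 0.0757]
tcp_rot: [0.703, 0.079, -0.079, -0.702]
contact_force: [-0.8, -5.2, 0.8]
opening: 0.006
time_s: 38.5
ee_pos: [0.5551, -0.0814, 0.0758]
tcp_rot: [-0.702, -0.08, 0.079, 0.703]
contact_force: [-0.6, 0.3, 0.1]
opening: 0.004
time_s: 38.8
ee_pos: [0.5557, -0.0855, 0.0758]
tcp_rot: [-0.702, -0.08, 0.079, 0.703]
contact_force: [-0.1, 0.1, -0.1]
opening: 0.006
```

Force is zero and the finger has come away, so the guard is latched. I'll retreat clear and check.

```bash
python3 -m inch '[[1,[0,0,-5],[0,0,0]],[1,[0,0,-10],[0,0,0]],[1,[0,0,-15],[0,0,0]],[1,[0,-20,-15],[0,0,0]],[1,[0,-35,-15],[0,0,0]],[1,[0,-35,-35],[0,0,0]],[1,[0,-30,-40],[0,0,0]],[1,[0,0,-40],[0,0,0]]]'
python3 -m inch '[[1,[0,0,-35],[0,0,0]],[1,[0,0,-20],[0,0,0]],[1,[0,0,0],[0,0,0]],[1,[0,0,0],[0,0,0]]]'
python3 - <<'E'
from h import *
np.set_printoptions(precision=4,suppress=True)
go([])
O=np.array([.5497,-.059]);ey=np.array([-.2233,.9748])
c=viewer.camera("side");hsv=cv2.cvtColor(c["frame"],cv2.COLOR_RGB2HSV)
A=np.zeros((400,640),bool);A[150:240,285:350]=1
b=A&(hsv[...,0]<20)&(hsv[...,1]>150);P=cloud(c,b);P=P[(P[:,2]>.1)&(P[:,2]<.15)];print("tab ey",np.median((P[:,:2]-O)@ey))
for nm in("ink_jar","ink_bottle","stamp","brush_cup","flower_bottle","marker","nib_tin"):
    for r in viewer.place_of(nm,"side")[:1]:print(nm,at_z(c,r["point"],0)[:2])
cv2.imwrite("pics/end.png",cv2.resize(c["frame"][130:290,200:413,::-1],(800,600),interpolation=cv2.INTER_CUBIC))
E
```

```text
time_s: 39.6
ee_pos: [0.5975, -0.2602, 0.2012]
tcp_rot: [0.704, 0.082, -0.076, -0.701]
contact_force: [0.3, -0.4, -0.2]
opening: 0.006
time_s: 40.0
ee_pos: [0.6063, -0.3108, 0.1953]
tcp_rot: [-0.702, -0.079, 0.079, 0.703]
contact_force: [0.8, 0.4, 0.7]
opening: 0.001
t 40.0 ee [ 0.6063 -0.3108  0.1953] jaw yaw 12.82 ydir [-0.0006  0.0012 -1.    ] F [0.8 0.4 0.7] op 0.001 q [ 0.91  0.59 -0.78  1.47  0.42  1.26  0.31]
tab ey 0.000705757537450272
ink_jar [0.4304 0.3203]
ink_bottle [0.5111 0.3266]
stamp [ 0.493 -0.463]
brush_cup [0.7113 0.217 ]
flower_bottle [0.6765 0.3627]
marker [ 0.4966 -0.4587]
nib_tin [0.6718 0.3684]
```

View pics/end.png

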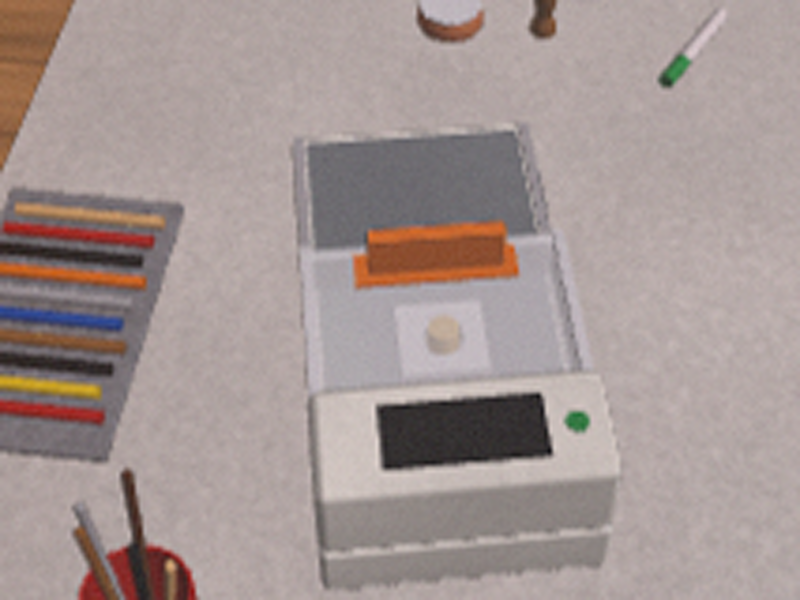

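The guard is shut with its front edge at the head and the tab at (437,250). It has stayed shut for over a second with the finger away. The blank stands upright under the window at (443,335), and the arm is clear.

```bash
python3 -c "
from rig import manip
print(manip.finish_job())"
```

```text
the job is handed in; nothing more can be done
None
```

The blank is standing upright in the nest, the guard is latched shut, and I handed the job in at about 40 s. My last picture shows the guard still shut more than a second after I let go, with the arm touching nothing.

- **Fingertip offset:** two early grasps closed on nothing without moving the blank. The real fingertips end about 37.6 mm short of the reported TCP. I found this from the depth images and confirmed it with a light touch on the table (about 11 N). The later heights are corrected for it.
- **Blank:** I lowered it to within about 0.6 mm of the bottom of the nest without feeling contact, then let go. It stands upright, with its top at about 86 mm as expected.
- **Guard:** the first push stopped at about 18.5 N without a click. When I eased off, the guard followed the finger back 2–3 mm, so I pushed again. At about 17.6 N the force dropped and the guard jumped forward: the click. After that the force fell to zero and the guard stayed put. Both pushes went above the stated 12 to 16 N peak, but stayed well below the 28 N at which the window cracks.
- **Other things on the table:** five of the seven were found again within about 1.4 cm of where they started. The last position check for the marker and the nib tin picked out the wrong objects. In the picture both look undisturbed, and the arm never went near them.

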